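# Clear the setting weights and pin the hold-down bar over a gilded panel

## Robot

A 6-joint arm with a two-finger parallel gripper is mounted at the origin on the work surface. World frame = base frame: x ahead of the robot, y to its left, z up, the work surface at z = 0. Lengths are in mm, angles in rad, forces in N, time in s.
With the tool pointing down it reaches from about 400 to 925 mm from the base axis. Payload 12.5 kg.
Tool frame: the origin (TCP) lies at the very end of the fingers, on their centre line; the grasp point (between the pads) lies 19 mm behind it; z points along the fingers, y is the line along which they close (so a half turn about z gives the same grasp; the last joint's range is limited). The gripper opens to 95 mm and grips with 3 to 60 N. Pads are 20 mm wide; open, the fingers measure 119 mm over their backs; the gripper's body (75 mm by 180 mm) begins 59 mm behind the grasp point.
Start: joints at [1.154, 0.491, 1.559, -0, 1.092, -0.106], TCP at [191.121, 595.079, 214.661] pointing down, gripper open.
Joint ranges: [-3.1, 3.1], [-0.84, 2.19], [0.05, 2.79], [-1.13, 4.28], [0.06, 2.93], [-2.69, 2.69]. Speed limits (rad/s): [2.22, 2.22, 2.79, 3.14, 3.14, 3.14].

## Interface

Orientations are given as [roll, pitch, yaw] about the fixed x, y, z axes, in that order (R = Rz(yaw) Ry(pitch) Rx(roll)).
In Python, from rig import bot gives the robot as it stands.
- The arm moves only by the tool play_rows, never from a script. Its argument "targets" is a list of rows, each an object of numbers: "x", "y", "z": the shift along the tool's x, y, z in mm; "wx", "wy", "wz": the turn, a rotation vector about the tool's x, y, z in rad; "jaw": the closure, from -1 (fully open) to 1 (shut), so that 0 is half open. In form: [{"x": .., "y": .., "z": .., "wx": .., "wy": .., "wz": .., "jaw": ..}, ...]. A call has 1 to 12 rows; each row is the pose to reach, as a shift and turn from the pose commanded when the call began, along the tool's axes at that moment; what a row does not reach only later rows make up. A row lasts 1/8 s, in which the tool goes at most 62.5 mm and 10.7 degrees, less where a joint would pass 70% of its speed; a pose out of reach is approached as far as the arm can. A call with a gripper value outside its range is refused whole. The fingers move at their own pace and stop on an object; "force" is the grip in N (left out, the last holds). Time passes only in rows, so rows that repeat a pose let the fingers close. It gives the time, the measured TCP pose, the force, the opening and the grip force at its end, in the units of the state.
- bot.get_obs(): the state, without advancing time (a new reading comes with each control period).
- bot.capture(name): name is "scene" or "top"; returns the picture (420x560x3 uint8, red, green, blue); there is no depth.
- bot.get_calibration(name): a dict with "vertical_fov" (degrees; the focal length in pixels is half the picture's height over the tangent of half this angle, whatever the lens; pixels are square), "cx", "cy" (the principal point, pixels), "origin" and "rotation" of the camera in the world. Camera axes: x right, y down, z forward; pixel columns grow to the right and rows downward; lengths in mm; the calibration is good to about 2 mm. A picture is of the moment at which its call begins. get_calibration takes no time and is no camera call.
- bot.sign_off(): hands the job in; it is judged then, once.
The state is a dict: "time": time; "q": joint angles; "qd": joint speeds; "joint_torque": joint torques, N m; "eef_pos": TCP position; "eef_rot": TCP orientation; "force": force on the tool from outside, world axes, zero at the start; "wrist_torque": the same for the moment, N m; "width": finger opening in mm; "grip_force": force on a finger pad.
Only numpy, scipy, OpenCV 4.12 (cv2) and the standard library are available. Lean on these libraries where they do the work, as an engineer would, in place of code of your own. Each camera call takes 0.05 s, during which the arm holds its last target. There are 200 camera calls.

## Task

Get the gilded panel ready for transport: first put every weight that stands on it into the slot of its own colour. Then take the lopsided hold-down bar near its balance point (a trial lift shows where that is), lift it level and well clear of the table, lay it in the saddles of both cradle posts so that its holes lie over theirs, and lock it with a retaining pin pushed fully home through the bar into each post. Do not press the fingers on the panel, and leave the jar, the tub and the brush where they are.

Things in the scene. Friction and masses are not known exactly. Their poses are not given: they have to be found in the camera images.
- bar: Hold-down bar: plain aluminium bar, waxed smooth and rather slippery (friction about 0.33), with black end caps, 300 long (its x axis), 26 wide (y), 30 high (z); lies flat on the table at the start. Origin: centre of its underside. Looks the same either end first, and may be fitted either way round. A steel ballast slug is hidden somewhere inside, so it weighs about 0.9 kg and balances up to 72 mm to one or the other side of its middle: found only by a trial lift.
- cradle: Fixed transport cradle: aluminium base plate 160 (x) x 190 (y) x 8 with, at y = -120 and +120, a blue post 50 x 50 and 55 high. Each post's flat top is a saddle for the bar, with two steel lips that lean outwards: gap between them about 31 at the bottom, 42 at the top, 15 high above the saddle. The fitted bar lies along the cradle's y axis, its middle over the origin, its underside 55 above the origin. Origin: centre of the underside, on the table.
- panel: Gilded carved wooden panel, 150 (x) x 170 (y) x 25, fixed on grey foam in the middle of the cradle between the posts; its flat top lies 37 above its origin (45 above the table) inside a raised gilt rim 8 wide and 7 high, whose top is 3 below the underside of the fitted bar. Fragile: do not press the fingers on it.
- rack: Fixed wooden pin rack, 60 (x) x 150 (y) x 68 high, with two 15 mm upright holes at y = -45 and +45. Origin: centre of the underside.
- tray: Fixed light wooden board 150 x 150 x 10 that carries the four slots. Origin: centre of the underside.
- bar_hole0 (a point): Upright through hole of the bar, 14 mm wide, 120 mm from its middle towards its -x end; the point is the mouth's centre on the bar's top face (30 above its underside).
- bar_hole1 (a point): Upright through hole of the bar, 14 mm wide, 120 mm from its middle towards its +x end; the point is the mouth's centre on the bar's top face (30 above its underside).
- cradle_hole0 (a point): Upright hole, 14 mm wide, 55 deep down to the table, in the cradle post at y = -120; the point is the mouth's centre on the saddle (55 above the table).
- cradle_hole1 (a point): Upright hole, 14 mm wide, 55 deep down to the table, in the cradle post at y = +120; the point is the mouth's centre on the saddle (55 above the table).
- pin0: Retaining pin (the two are alike), standing upright in the rack: steel shank 10 mm in diameter and 60 long, its last 12 mm tapered to 3 mm; then a steel flange 24 wide and 4 thick; above it an orange cylindrical grip 18 in diameter, from 4 to 38 above the origin. Origin: centre of the flange's underside, top of the shank; z up along the grip. Fully in, the flange lies on the bar and 30 mm of shank are in the post. About 70 g.
- pin1: Retaining pin (the two are alike), standing upright in the rack: steel shank 10 mm in diameter and 60 long, its last 12 mm tapered to 3 mm; then a steel flange 24 wide and 4 thick; above it an orange cylindrical grip 18 in diameter, from 4 to 38 above the origin. Origin: centre of the flange's underside, top of the shank; z up along the grip. Fully in, the flange lies on the bar and 30 mm of shank are in the post. About 70 g.
- weight_red: Steel weight with a red knob (may be absent): body 48 in diameter and 32 high, thin neck, knob 22 in diameter from 36 to 66 above its underside. About 0.3 kg. Origin: centre of the underside. At the start it stands on the panel.
- slot_red: The red weight's slot: fixed red open square box, outside 66 x 66, 16 high, walls 3, floor 3 thick, standing on the tray. Origin: centre of its underside.
- weight_blue: Steel weight with a blue knob (may be absent): body 48 in diameter and 32 high, thin neck, knob 22 in diameter from 36 to 66 above its underside. About 0.3 kg. Origin: centre of the underside. At the start it stands on the panel.
- slot_blue: The blue weight's slot: fixed blue open square box, outside 66 x 66, 16 high, walls 3, floor 3 thick, standing on the tray. Origin: centre of its underside.
- weight_green: Steel weight with a green knob (may be absent): body 48 in diameter and 32 high, thin neck, knob 22 in diameter from 36 to 66 above its underside. About 0.3 kg. Origin: centre of the underside. At the start it stands on the panel.
- slot_green: The green weight's slot: fixed green open square box, outside 66 x 66, 16 high, walls 3, floor 3 thick, standing on the tray. Origin: centre of its underside.
- weight_yellow: Steel weight with a yellow knob (may be absent): body 48 in diameter and 32 high, thin neck, knob 22 in diameter from 36 to 66 above its underside. About 0.3 kg. Origin: centre of the underside. At the start it stands on the panel.
- slot_yellow: The yellow weight's slot: fixed yellow open square box, outside 66 x 66, 16 high, walls 3, floor 3 thick, standing on the tray. Origin: centre of its underside.
- jar: Bystander: amber jar 60 in diameter, 85 high. Origin: centre of the underside.
- tub: Bystander: clear box with lime green lid, 80 x 80 x 72. Origin: centre of the underside.
- brush: Bystander: brush lying flat on the table. Its handle runs to its -x.
Not all that is in view belongs to the job. Leave any blue look-alike of the pin1 alone.

How it is judged:
By the outcome, as a careful person would: the job done as asked, in the order asked, and still so for the second after the job is handed in, with the robot touching nothing.
Of weight_red, weight_blue, weight_green, weight_yellow only 2 to 4 are there at a start; the rules pass over those that are not, and their reading is None.
At some moment in a run one of weight_red, weight_blue, weight_green, weight_yellow, bar may be knocked a few centimetres aside while the robot is not near it.
It also fails if it takes over 210 s, if anything falls off the work surface, if the arm or the gripper's body presses on something with over 40 N, if the wrist force passes 120 N, or if a joint passes its speed limit or range.

## Working session

There is one attempt and no reset: what is moved stays moved. The work goes in short steps, Python scripts to look and compute and a tool call to move; the robot and the scene stay as the last step left them, time stands still between calls to the robot, and variables do not carry over. Pictures are saved under pics/ and viewed, at most 14 in all, crops included, and the job is handed in when it is done.

Besides the shell and the picture viewer there is one more tool, called after "Call:" as a command line: name --argument value ..., lists and objects as JSON in quotes. play_rows: Moves the arm, as the interface text tells. Its arguments: {"type":"object","properties":{"targets":{"type":"array"},"force":{"type":"number"}},"required":["targets"]}

```bash
ls; mkdir -p pics; python3 - <<'E'
from rig import bot
import cv2
for n in ("scene","top"):
    im=bot.capture(n); cv2.imwrite(f"pics/{n}0.png",im[:,:,::-1])
    print(n,bot.get_calibration(n))
print(bot.get_obs())
E
```

```text
pics
scene {'vertical_fov': 54.434139223749014, 'cx': 276.6775254304781, 'cy': 212.72172485605535, 'origin': array([1282.88548408,  341.21185343,  591.1111308 ]), 'rotation': array([-2.15488469, -0.01964144,  2.03099087])}
top {'vertical_fov': 52.04761873423594, 'cx': 277.6493483774163, 'cy': 211.8581517911151, 'origin': array([474.20783551,  13.43970239, 986.35767489]), 'rotation': array([-3.0050791 , -0.0187033 , -1.57654183])}
{'time': 0.1, 'q': array([ 1.15439177e+00,  4.91474262e-01,  1.55937878e+00, -3.69399993e-05,
        1.09171992e+00, -1.05602993e-01]), 'qd': array([ 4.14523590e-04, -2.98159079e-03,  9.42406428e-05,  1.20177016e-03,
       -7.97871167e-04, -1.90073861e-03]), 'joint_torque': array([ 3.37796657e-03, -6.13619757e+01, -2.58603913e+01,  6.94258860e-02,
        4.70161659e-02, -8.98233202e-05]), 'eef_pos': array([191.03921843, 594.85979235, 214.13908254]), 'eef_rot': array([-3.14061435e+00, -7.07493873e-05,  2.83080810e+00]), 'force': array([-0.36296941,  0.72395311,  0.20645029]), 'wrist_torque': array([-0.00664038,  0.00671851, -0.04402729]), 'grip_force': 0.0, 'width': 94.93541505527008}
```

View pics/scene0.png

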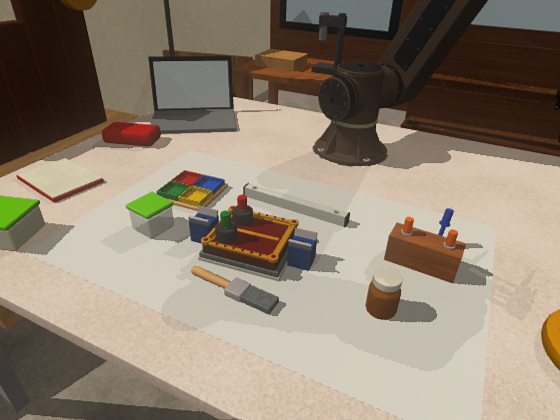

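View pics/top0.png

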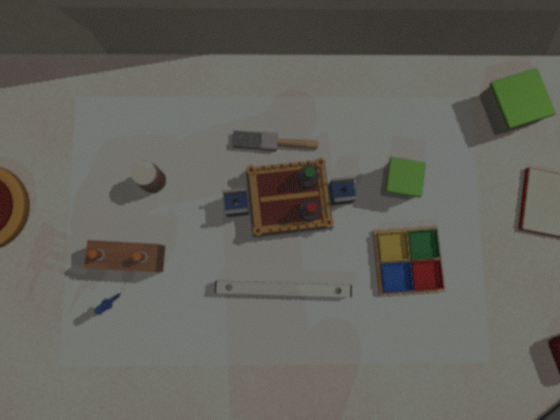

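The scene view shows a red and a green weight on the panel (about 242,210 and 225,228), the bar between panel and robot, and the pin rack at the right with a blue decoy beside it. The top view shows the rack at (122,256), the cradle at (290,197), the bar holes at (229,287) and (338,291), and the slots around (408,260). I'll enlarge the top view and measure from it.

```bash
cat > h.py <<'E'
import numpy as np, cv2
from scipy.spatial.transform import Rotation as R
from rig import bot
C={n:bot.get_calibration(n) for n in("scene","top")}
F={n:210/np.tan(np.radians(C[n]["vertical_fov"]/2)) for n in C}
RM={n:R.from_euler("xyz",C[n]["rotation"]).as_matrix() for n in C}
def ray(n,p):
    c=C[n]; d=RM[n]@np.array([(p[0]-c["cx"])/F[n],(p[1]-c["cy"])/F[n],1]); return np.array(c["origin"]),d
def onz(n,p,z):
    o,d=ray(n,p); return o+d*(z-o[2])/d[2]
def proj(n,P):
    q=RM[n].T@(np.array(P)-C[n]["origin"]); return q[:2]/q[2]*F[n]+[C[n]["cx"],C[n]["cy"]]
def tri(a,b):
    (o1,d1),(o2,d2)=ray("top",a),ray("scene",b)
    s=np.linalg.lstsq(np.c_[d1,-d2],o2-o1,rcond=None)[0]
    p,q=o1+d1*s[0],o2+d2*s[1]; return (p+q)/2,np.linalg.norm(p-q)
HUE={"red":(-6,6),"green":(50,75),"blue":(105,125),"yellow":(20,32),"orange":(5,16)}
def blobs(im,col,smin=120,vmin=40,amin=8,box=None):
    hsv=cv2.cvtColor(im,cv2.COLOR_RGB2HSV).astype(int); h=hsv[...,0]; lo,hi=HUE[col]
    h=np.where(h>170,h-180,h); m=((h>=lo)&(h<=hi)&(hsv[...,1]>smin)&(hsv[...,2]>vmin)).astype(np.uint8)
    if box: k=np.zeros_like(m); k[box[1]:box[3],box[0]:box[2]]=1; m*=k
    n,l,s,c=cv2.connectedComponentsWithStats(m)
    return [(np.round(c[i],1).tolist(),int(s[i,4]),s[i,:4].tolist()) for i in range(1,n) if s[i,4]>=amin]
E
python3 - <<'E'
from h import *
t=cv2.imread("pics/top0.png")[:,:,::-1].copy(); s=cv2.imread("pics/scene0.png")[:,:,::-1].copy()
for c in HUE:
    print(c,"top",blobs(t,c,box=(70,120,450,320))); print("   scene",blobs(s,c,box=(150,160,480,320)))
z=cv2.resize(np.clip(t[125:325,75:455].astype(float)*1.8,0,255).astype(np.uint8),None,fx=2.1,fy=2.1,interpolation=cv2.INTER_CUBIC)
cv2.imwrite("pics/topc.png",z[:,:,::-1])
b=cv2.resize(s[170:310,185:485],None,fx=2.6,fy=2.6,interpolation=cv2.INTER_CUBIC); cv2.imwrite("pics/scc.png",b[:,:,::-1])
E
```

```text
red top [([271.9, 182.8], 485, [257, 172, 38, 25]), ([290.8, 183.1], 8, [289, 181, 5, 5]), ([312.9, 188.2], 30, [307, 185, 12, 6]), ([288.2, 191.2], 8, [287, 190, 4, 3]), ([317.6, 199.0], 20, [315, 197, 6, 7]), ([277.6, 209.5], 561, [260, 198, 44, 27]), ([311.0, 207.0], 88, [306, 202, 11, 11]), ([292.3, 212.4], 10, [291, 211, 4, 4]), ([427.2, 274.6], 829, [412, 260, 32, 31])]
   scene [([187.4, 177.1], 257, [172, 170, 31, 15]), ([241.9, 201.9], 129, [238, 195, 9, 15]), ([259.4, 236.5], 1114, [227, 218, 61, 37]), ([215.1, 239.8], 11, [213, 238, 5, 4]), ([273.2, 255.8], 8, [272, 255, 4, 3])]
green top [([422.5, 244.7], 374, [410, 231, 28, 28])]
   scene [([175.9, 190.2], 121, [166, 185, 24, 11]), ([224.7, 213.9], 43, [221, 211, 9, 8])]
blue top [([333.8, 191.7], 9, [332, 190, 4, 5]), ([396.8, 276.9], 824, [381, 263, 32, 29]), ([103.3, 306.2], 76, [96, 299, 17, 14])]
   scene [([209.7, 183.0], 199, [193, 176, 31, 15]), ([445.4, 220.1], 157, [439, 209, 14, 26]), ([206.2, 217.3], 62, [196, 214, 20, 10]), ([303.5, 239.7], 67, [292, 236, 23, 10])]
yellow top [([393.5, 246.0], 884, [378, 231
[... 1298 characters left out ...]
 4]), ([263.3, 221.3], 162, [251, 213, 38, 19]), ([424.8, 250.8], 3045, [385, 217, 81, 66]), ([282.8, 219.2], 9, [281, 218, 5, 4]), ([293.1, 221.0], 10, [291, 220, 5, 3]), ([248.9, 253.6], 473, [202, 223, 96, 47]), ([245.5, 229.5], 8, [242, 229, 8, 2]), ([249.7, 238.1], 209, [233, 231, 49, 14]), ([266.5, 234.5], 8, [263, 234, 8, 2]), ([205.1, 238.6], 12, [203, 237, 5, 4]), ([275.1, 247.3], 10, [273, 243, 6, 9]), ([224.7, 245.1], 9, [223, 244, 4, 4]), ([242.5, 249.1], 11, [240, 248, 7, 4]), ([250.7, 251.3], 12, [248, 250, 7, 4]), ([259.3, 253.6], 13, [256, 252, 7, 5]), ([272.5, 255.1], 19, [269, 253, 7, 5]), ([209.7, 276.9], 251, [192, 267, 38, 21]), ([382.0, 302.5], 847, [366, 282, 35, 37])]
```

View pics/topc.png

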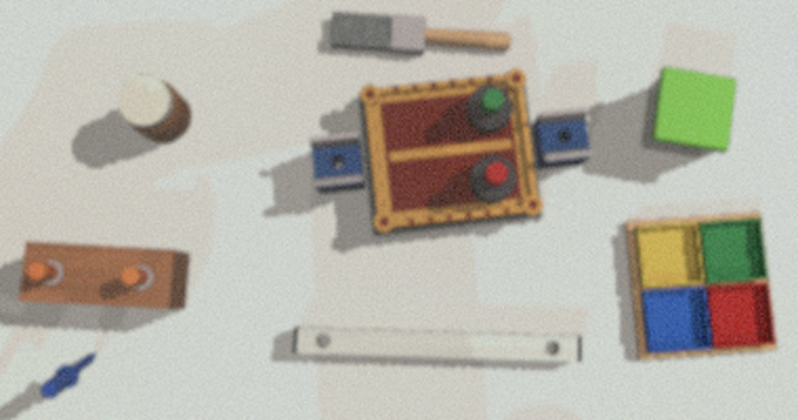

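View pics/scc.png

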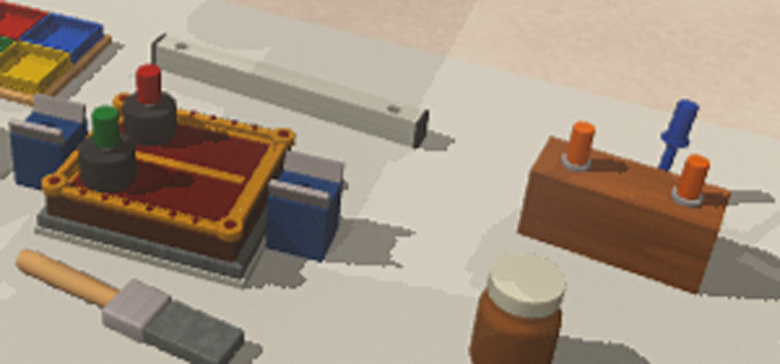

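The top crop shows both post holes at (338,162) and (564,135), the bar holes at (323,341) and (552,348), the pin grips at (40,270) and (134,275), and the weight knobs at (492,98) and (496,173). The scene crop confirms two weights and upright pins.

```bash
python3 - <<'E'
from h import *
t=cv2.imread("pics/top0.png")[:,:,::-1].astype(float); g=t.mean(2)
def dark(p,r=5):
    x,y=np.round(p).astype(int); w=g[y-r:y+r+1,x-r:x+r+1]; 
    k=np.clip(np.median(w)-8-w,0,None); Y,X=np.mgrid[y-r:y+r+1,x-r:x+r+1]
    return np.array([(k*X).sum(),(k*Y).sum()])/k.sum()
o=np.array([75,125])
P={}
for n,c,z in [("ch_L",(338,162),55),("ch_R",(564,135),55),("bh_L",(323,341),30),("bh_R",(552,348),30)]:
    u=np.array(c)/2.1+o; d=dark(u,4); P[n]=onz("top",d,z); print(n,u.round(1),d.round(1),P[n].round(1), onz("top",u,z).round(1))
for a in("ch","bh"):
    v=P[a+"_L"]-P[a+"_R"]; print(a,np.linalg.norm(v).round(1),np.degrees(np.arctan2(v[1],v[0])).round(2),((P[a+"_L"]+P[a+"_R"])/2).round(1))
for n,c,z in [("pinL",(40,270),106),("pinR",(134,275),106),("red",(496,173),111),("green",(492,98),111)]:
    print(n,onz("top",np.array(c)/2.1+o,z).round(1))
print("red tri",tri((311,207),(241.9,201.9)))
for n,c in [("red",(427.2,274.6)),("blue",(396.8,276.9)),("green",(424,244.7)),("yellow",(393.5,246))]: print("slot",n,onz("top",c,15).round(1))
# tray corners
for c in [(633,222),(758,216),(774,346),(640,355)]: print("tray",onz("top",np.array(c)/2.1+o,10).round(1))
for c in [(25,243),(172,249),(168,308),(20,300)]: print("rack",onz("top",np.array(c)/2.1+o,68).round(1))
E
```

```text
ch_L [236.  202.1] [235.  200.1] [628.4  88.6  55. ] [623.8  86.4  55. ]
ch_R [343.6 189.3] [343.5 189.4] [ 651.7 -150.4   55. ] [ 651.9 -150.6   55. ]
bh_L [228.8 287.4] [227.8 287. ] [440.  104.7  30. ] [439.1 102.6  30. ]
bh_R [337.9 290.7] [338.3 290.4] [ 430.9 -137.4   30. ] [ 430.3 -136.4   30. ]
ch 240.2 95.56 [640.1 -30.9  55. ]
bh 242.3 87.86 [435.4 -16.4  30. ]
pinL [511.1 368.3 106. ]
pinR [505.8 278.1 106. ]
red [603.5 -72.8 111. ]
green [678.7 -70.1 111. ]
red tri (array([605.9650708 , -73.01281772,  96.85414815]), np.float64(1.773479488704151))
slot red [ 464.  -341.2   15. ]
slot blue [ 459.3 -272.2   15. ]
slot green [ 531.2 -337.5   15. ]
slot yellow [ 528.6 -267.7   15. ]
tray [ 564.  -231.4   10. ]
tray [ 570.  -368.9   10. ]
tray [ 430.  -378.3   10. ]
tray [ 421.4 -233.6   10. ]
rack [539.9 400.   68. ]
rack [533.1 252.3  68. ]
rack [474.1 254.4  68. ]
rack [482.9 401.9  68. ]
```

Call:
play_rows --targets '[{"x": -60, "y": -44, "z": 2, "wz": -0.05, "jaw": 0}, {"x": -122, "y": -88, "z": 5, "wz": -0.1, "jaw": 0}, {"x": -170, "y": -123, "z": 5, "wz": -0.15, "jaw": 0}, {"x": -220, "y": -160, "z": 8, "wz": -0.2, "jaw": 0}, {"x": -270, "y": -196, "z": 8, "wz": -0.25, "jaw": 0}, {"x": -320, "y": -232, "z": 10, "wz": -0.311, "jaw": 0}, {"x": -370, "y": -268, "z": 10, "wz": -0.311, "jaw": 0}, {"x": -420, "y": -304, "z": 12, "wz": -0.311, "jaw": 0}, {"x": -470, "y": -340, "z": 12, "wz": -0.311, "jaw": 0}, {"x": -520, "y": -377, "z": 14, "wz": -0.311, "jaw": 0}, {"x": -570, "y": -413, "z": 14, "wz": -0.311, "jaw": 0}, {"x": -620, "y": -449, "z": 14, "wz": -0.311, "jaw": 0}]' --force 30

```text
schema error: expected keys x, y, z, wx, wy, wz, jaw
```

Call:
play_rows --targets '[{"x": -60, "y": -44, "z": 2, "wx": 0, "wy": 0, "wz": -0.05, "jaw": 0}, {"x": -170, "y": -123, "z": 5, "wx": 0, "wy": 0, "wz": -0.15, "jaw": 0}, {"x": -170, "y": -123, "z": 5, "wx": 0, "wy": 0, "wz": -0.15, "jaw": 0}, {"x": -270, "y": -196, "z": 8, "wx": 0, "wy": 0, "wz": -0.25, "jaw": 0}, {"x": -270, "y": -196, "z": 8, "wx": 0, "wy": 0, "wz": -0.25, "jaw": 0}, {"x": -370, "y": -268, "z": 10, "wx": 0, "wy": 0, "wz": -0.311, "jaw": 0}, {"x": -370, "y": -268, "z": 10, "wx": 0, "wy": 0, "wz": -0.311, "jaw": 0}, {"x": -470, "y": -340, "z": 12, "wx": 0, "wy": 0, "wz": -0.311, "jaw": 0}, {"x": -470, "y": -340, "z": 12, "wx": 0, "wy": 0, "wz": -0.311, "jaw": 0}, {"x": -570, "y": -413, "z": 14, "wx": 0, "wy": 0, "wz": -0.311, "jaw": 0}, {"x": -570, "y": -413, "z": 14, "wx": 0, "wy": 0, "wz": -0.311, "jaw": 0}, {"x": -620, "y": -449, "z": 14, "wx": 0, "wy": 0, "wz": -0.311, "jaw": 0}]' --force 30

```text
time: 1.6
eef_pos: [635.7, -11.3, 200.4]
eef_rot: [3.141, -0.0, 3.142]
force: [0.8, -0.1, 0.0]
width: 47.7
grip_force: 0.0
```

Call:
play_rows --targets '[{"x": 0, "y": 0, "z": 0, "wx": 0, "wy": 0, "wz": 0, "jaw": 0}, {"x": 0, "y": 0, "z": 0, "wx": 0, "wy": 0, "wz": 0, "jaw": 0}]'

```text
time: 1.85
eef_pos: [634.3, -9.3, 200.1]
eef_rot: [3.141, -0.001, 3.141]
force: [0.2, 0.5, 1.5]
width: 47.5
grip_force: 0.0
```

```bash
python3 - <<'E'
from h import *
t=bot.capture("top"); s=bot.capture("scene")
print(bot.get_obs()["eef_pos"].round(1))
for c in("red","green"):
    print(c,[b[:2] for b in blobs(t,c,smin=100,vmin=25,amin=20,box=(230,150,350,240))],[b[:2] for b in blobs(s,c,smin=100,amin=20,box=(200,180,300,260))])
cv2.imwrite("pics/top1.png",t[:,:,::-1])
E
```

```text
[634.2  -8.4 200.7]
red [] [([241.7, 202.0], 140), ([259.4, 236.5], 1119)]
green [] [([224.6, 218.4], 115)]
```

Call:
play_rows --targets '[{"x": -22, "y": -30, "z": 10, "wx": 0, "wy": 0, "wz": 0, "jaw": 0}, {"x": -45, "y": -61, "z": 30, "wx": 0, "wy": 0, "wz": 0, "jaw": 0}, {"x": -45, "y": -61, "z": 60, "wx": 0, "wy": 0, "wz": 0, "jaw": 0}, {"x": -45, "y": -61, "z": 70, "wx": 0, "wy": 0, "wz": 0, "jaw": 0}, {"x": -45, "y": -61, "z": 70, "wx": 0, "wy": 0, "wz": 0, "jaw": 0}]'

```text
time: 2.58
eef_pos: [679.6, -69.4, 130.9]
eef_rot: [3.141, -0.001, -3.14]
force: [0.2, 0.3, 0.3]
width: 47.9
grip_force: 0.0
```

```bash
python3 - <<'E'
from h import *
s=bot.capture("scene"); print(bot.get_obs()["eef_pos"].round(1))
print(tri((309.3,171.7),proj("scene",(679,-70,106))), proj("scene",(679.5,-70.5,96)),proj("scene",(605,-73,96)))
b=cv2.resize(s[130:270,160:320],None,fx=3.5,fy=3.5,interpolation=cv2.INTER_CUBIC); cv2.imwrite("pics/s2.png",b[:,:,::-1])
E
```

```text
[680.  -69.5 131.7]
(array([679.52958014, -70.14869241, 106.35185823]), np.float64(0.8641381467046119)) [225.08655563 218.48231653] [241.74429541 201.96367595]
```

View pics/s2.png

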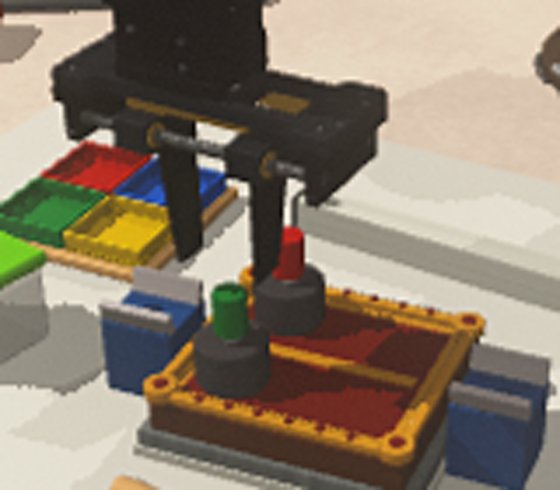

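The scene crop shows the fingers at (183,255) and (262,270), straddling the green knob at (228,310). The predicted knob pixels match the blobs, so I'll descend and grasp.

Call:
play_rows --targets '[{"x": 0, "y": -1, "z": 25, "wx": 0, "wy": 0, "wz": 0, "jaw": 0}, {"x": 0, "y": -1, "z": 46, "wx": 0, "wy": 0, "wz": 0, "jaw": 0}, {"x": 0, "y": -1, "z": 46, "wx": 0, "wy": 0, "wz": 0, "jaw": 0}, {"x": 0, "y": -1, "z": 46, "wx": 0, "wy": 0, "wz": 0, "jaw": 0.7}, {"x": 0, "y": -1, "z": 46, "wx": 0, "wy": 0, "wz": 0, "jaw": 0.7}, {"x": 0, "y": -1, "z": 46, "wx": 0, "wy": 0, "wz": 0, "jaw": 0.7}, {"x": 0, "y": -1, "z": 46, "wx": 0, "wy": 0, "wz": 0, "jaw": 0.7}]' --force 30

```text
time: 3.5
eef_pos: [680.1, -71.3, 85.3]
eef_rot: [3.142, 0.001, -3.141]
force: [-0.2, 0.8, 4.2]
width: 21.7
grip_force: 30.0
```

Call:
play_rows --targets '[{"x": 0, "y": 0, "z": -15, "wx": 0, "wy": 0, "wz": 0, "jaw": 0.7}, {"x": 0, "y": 0, "z": -45, "wx": 0, "wy": 0, "wz": 0, "jaw": 0.7}, {"x": 0, "y": 0, "z": -80, "wx": 0, "wy": 0, "wz": 0, "jaw": 0.7}, {"x": 0, "y": 0, "z": -90, "wx": 0, "wy": 0, "wz": 0, "jaw": 0.7}, {"x": 0, "y": 0, "z": -90, "wx": 0, "wy": 0, "wz": 0, "jaw": 0.7}]'

```text
time: 4.12
eef_pos: [679.7, -71.4, 174.8]
eef_rot: [-3.142, 0.0, -3.141]
force: [-0.4, -0.7, -2.6]
width: 21.2
grip_force: 30.0
```

Call:
play_rows --targets '[{"x": 20, "y": -36, "z": 0, "wx": 0, "wy": 0, "wz": 0, "jaw": 0.7}, {"x": 44, "y": -80, "z": 0, "wx": 0, "wy": 0, "wz": 0, "jaw": 0.7}, {"x": 70, "y": -126, "z": 0, "wx": 0, "wy": 0, "wz": 0, "jaw": 0.7}, {"x": 96, "y": -173, "z": 0, "wx": 0, "wy": 0, "wz": 0, "jaw": 0.7}, {"x": 122, "y": -220, "z": 0, "wx": 0, "wy": 0, "wz": 0, "jaw": 0.7}, {"x": 140, "y": -253, "z": 20, "wx": 0, "wy": 0, "wz": 0, "jaw": 0.7}, {"x": 148, "y": -267, "z": 50, "wx": 0, "wy": 0, "wz": 0, "jaw": 0.7}, {"x": 148, "y": -267, "z": 80, "wx": 0, "wy": 0, "wz": 0, "jaw": 0.7}, {"x": 148, "y": -267, "z": 80, "wx": 0, "wy": 0, "wz": 0, "jaw": 0.7}, {"x": 148, "y": -267, "z": 80, "wx": 0, "wy": 0, "wz": 0, "jaw": 0.7}]'

```text
time: 5.38
eef_pos: [532.1, -338.3, 94.9]
eef_rot: [3.141, -0.0, -3.141]
force: [-0.5, 0.5, -2.7]
width: 21.5
grip_force: 30.0
```

Call:
play_rows --targets '[{"x": 0, "y": 0, "z": 15, "wx": 0, "wy": 0, "wz": 0, "jaw": 0.7}, {"x": 0, "y": 0, "z": 30, "wx": 0, "wy": 0, "wz": 0, "jaw": 0.7}, {"x": 0, "y": 0, "z": 39, "wx": 0, "wy": 0, "wz": 0, "jaw": 0.7}, {"x": 0, "y": 0, "z": 39, "wx": 0, "wy": 0, "wz": 0, "jaw": 0.7}]'

```text
time: 5.88
eef_pos: [531.6, -338.2, 54.7]
eef_rot: [3.141, -0.001, -3.141]
force: [-0.3, 0.8, -3.3]
width: 21.6
grip_force: 30.0
```

```bash
python3 - <<'E'
from h import *
s=bot.capture("scene"); o=bot.get_obs();print(o["eef_pos"].round(1),o["force"].round(1))
b=cv2.resize(s[110:260,130:290],None,fx=3.5,fy=3.5,interpolation=cv2.INTER_CUBIC); cv2.imwrite("pics/s3.png",b[:,:,::-1])
E
```

```text
[ 531.9 -338.4   55.3] [ 0.7 -0.7 -3.6]
```

View pics/s3.png

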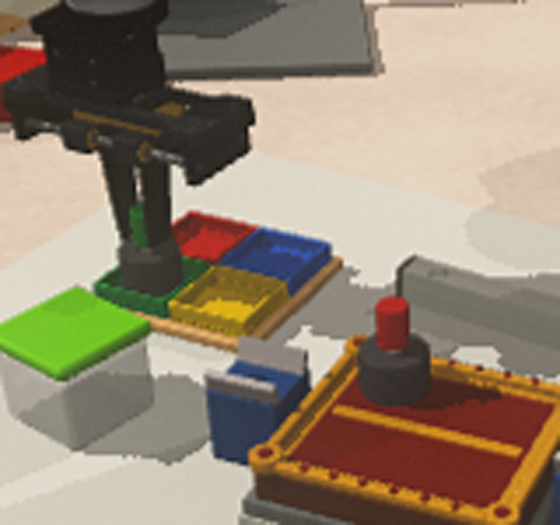

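The crop shows the green weight inside the green slot at (150,270). I'll lower it the last 2 mm, release it, and go to red.

Call:
play_rows --targets '[{"x": 0, "y": 0, "z": 2, "wx": 0, "wy": 0, "wz": 0, "jaw": 0.7}, {"x": 0, "y": 0, "z": 2, "wx": 0, "wy": 0, "wz": 0, "jaw": 0.7}, {"x": 0, "y": 0, "z": 2, "wx": 0, "wy": 0, "wz": 0, "jaw": 0}, {"x": 0, "y": 0, "z": 2, "wx": 0, "wy": 0, "wz": 0, "jaw": 0}, {"x": 0, "y": 0, "z": 2, "wx": 0, "wy": 0, "wz": 0, "jaw": 0}, {"x": 0, "y": 0, "z": -25, "wx": 0, "wy": 0, "wz": 0, "jaw": 0}, {"x": 0, "y": 0, "z": -60, "wx": 0, "wy": 0, "wz": 0, "jaw": 0}, {"x": 0, "y": 0, "z": -90, "wx": 0, "wy": 0, "wz": 0, "jaw": 0}, {"x": 0, "y": 0, "z": -90, "wx": 0, "wy": 0, "wz": 0, "jaw": 0}]'

```text
time: 7.05
eef_pos: [532.7, -339.0, 148.0]
eef_rot: [-3.139, 0.003, -3.141]
force: [0.6, 0.8, -0.0]
width: 47.5
grip_force: 0.0
```

Call:
play_rows --targets '[{"x": -10, "y": 36, "z": 0, "wx": 0, "wy": 0, "wz": 0, "jaw": 0}, {"x": -22, "y": 80, "z": 0, "wx": 0, "wy": 0, "wz": 0, "jaw": 0}, {"x": -36, "y": 130, "z": 0, "wx": 0, "wy": 0, "wz": 0, "jaw": 0}, {"x": -50, "y": 180, "z": 0, "wx": 0, "wy": 0, "wz": 0, "jaw": 0}, {"x": -64, "y": 230, "z": 0, "wx": 0, "wy": 0, "wz": 0, "jaw": 0}, {"x": -73, "y": 264, "z": 0, "wx": 0, "wy": 0, "wz": 0, "jaw": 0}, {"x": -73, "y": 264, "z": 0, "wx": 0, "wy": 0, "wz": 0, "jaw": 0}, {"x": -73, "y": 264, "z": 0, "wx": 0, "wy": 0, "wz": 0, "jaw": 0}]'

```text
time: 8.05
eef_pos: [604.5, -74.8, 144.9]
eef_rot: [3.141, -0.001, -3.141]
force: [-0.8, 0.2, 0.6]
width: 47.6
grip_force: 0.0
```

```bash
python3 - <<'E'
from h import *
s=bot.capture("scene"); o=bot.get_obs();print(o["eef_pos"].round(1),o["force"].round(1))
for c in("red","green"): print(c,[b[:2] for b in blobs(s,c,smin=100,amin=20,box=(150,150,300,260))])
print(proj("scene",(531.8,-338,13+51)))
E
```

```text
[604.5 -75.2 145.1] [-0.2 -0.5 -0.1]
red [([188.7, 176.7], 236), ([241.7, 202.1], 139), ([252.2, 235.9], 1443)]
green [([169.9, 173.6], 48), ([168.4, 195.1], 104)]
[170.84749657 174.77158888]
```

Green is seated and red has not moved, so I'll take red.

Call:
play_rows --targets '[{"x": 0, "y": 2, "z": 20, "wx": 0, "wy": 0, "wz": 0, "jaw": 0}, {"x": 0, "y": 2, "z": 45, "wx": 0, "wy": 0, "wz": 0, "jaw": 0}, {"x": 0, "y": 2, "z": 60, "wx": 0, "wy": 0, "wz": 0, "jaw": 0}, {"x": 0, "y": 2, "z": 60, "wx": 0, "wy": 0, "wz": 0, "jaw": 0}, {"x": 0, "y": 2, "z": 60, "wx": 0, "wy": 0, "wz": 0, "jaw": 0.7}, {"x": 0, "y": 2, "z": 60, "wx": 0, "wy": 0, "wz": 0, "jaw": 0.7}, {"x": 0, "y": 2, "z": 60, "wx": 0, "wy": 0, "wz": 0, "jaw": 0.7}, {"x": 0, "y": 2, "z": 60, "wx": 0, "wy": 0, "wz": 0, "jaw": 0.7}, {"x": 0, "y": 2, "z": 50, "wx": 0, "wy": 0, "wz": 0, "jaw": 0.7}, {"x": 0, "y": 2, "z": 20, "wx": 0, "wy": 0, "wz": 0, "jaw": 0.7}, {"x": 0, "y": 2, "z": -30, "wx": 0, "wy": 0, "wz": 0, "jaw": 0.7}, {"x": 0, "y": 2, "z": -30, "wx": 0, "wy": 0, "wz": 0, "jaw": 0.7}]'

```text
time: 9.6
eef_pos: [606.2, -72.6, 179.5]
eef_rot: [-3.14, 0.006, -3.141]
force: [-0.7, 1.0, -4.1]
width: 21.2
grip_force: 30.0
```

Call:
play_rows --targets '[{"x": 19, "y": -36, "z": 0, "wx": 0, "wy": 0, "wz": 0, "jaw": 0.7}, {"x": 42, "y": -80, "z": 0, "wx": 0, "wy": 0, "wz": 0, "jaw": 0.7}, {"x": 67, "y": -126, "z": 0, "wx": 0, "wy": 0, "wz": 0, "jaw": 0.7}, {"x": 91, "y": -173, "z": 0, "wx": 0, "wy": 0, "wz": 0, "jaw": 0.7}, {"x": 116, "y": -220, "z": 0, "wx": 0, "wy": 0, "wz": 0, "jaw": 0.7}, {"x": 133, "y": -253, "z": 20, "wx": 0, "wy": 0, "wz": 0, "jaw": 0.7}, {"x": 141, "y": -268, "z": 50, "wx": 0, "wy": 0, "wz": 0, "jaw": 0.7}, {"x": 141, "y": -268, "z": 80, "wx": 0, "wy": 0, "wz": 0, "jaw": 0.7}, {"x": 141, "y": -268, "z": 80, "wx": 0, "wy": 0, "wz": 0, "jaw": 0.7}, {"x": 141, "y": -268, "z": 80, "wx": 0, "wy": 0, "wz": 0, "jaw": 0.7}]'

```text
time: 10.85
eef_pos: [464.2, -340.4, 96.2]
eef_rot: [-3.142, 0.0, -3.141]
force: [0.6, 0.1, -2.9]
width: 21.5
grip_force: 30.0
```

Call:
play_rows --targets '[{"x": 0, "y": 0, "z": 15, "wx": 0, "wy": 0, "wz": 0, "jaw": 0.7}, {"x": 0, "y": 0, "z": 30, "wx": 0, "wy": 0, "wz": 0, "jaw": 0.7}, {"x": 0, "y": 0, "z": 39, "wx": 0, "wy": 0, "wz": 0, "jaw": 0.7}, {"x": 0, "y": 0, "z": 39, "wx": 0, "wy": 0, "wz": 0, "jaw": 0.7}]'

```text
time: 11.35
eef_pos: [463.6, -340.1, 55.7]
eef_rot: [3.14, -0.001, -3.141]
force: [-0.7, -0.4, -3.6]
width: 21.5
grip_force: 30.0
```

Call:
play_rows --targets '[{"x": 0, "y": -1, "z": 2, "wx": 0, "wy": 0, "wz": 0, "jaw": 0.7}, {"x": 0, "y": -1, "z": 2, "wx": 0, "wy": 0, "wz": 0, "jaw": 0.7}, {"x": 0, "y": -1, "z": 2, "wx": 0, "wy": 0, "wz": 0, "jaw": 0}, {"x": 0, "y": -1, "z": 2, "wx": 0, "wy": 0, "wz": 0, "jaw": 0}, {"x": 0, "y": -1, "z": 2, "wx": 0, "wy": 0, "wz": 0, "jaw": 0}, {"x": 0, "y": 0, "z": -25, "wx": 0, "wy": 0, "wz": 0, "jaw": 0}, {"x": 0, "y": 0, "z": -60, "wx": 0, "wy": 0, "wz": 0, "jaw": 0}, {"x": 0, "y": 0, "z": -90, "wx": 0, "wy": 0, "wz": 0, "jaw": 0}, {"x": 0, "y": 0, "z": -90, "wx": 0, "wy": 0, "wz": 0, "jaw": 0}]'

```text
time: 12.48
eef_pos: [464.6, -341.0, 148.8]
eef_rot: [-3.139, 0.003, -3.141]
force: [-0.9, 0.3, -0.0]
width: 47.7
grip_force: 0.0
```

```bash
python3 - <<'E'
from h import *
s=bot.capture("scene");t=bot.capture("top"); o=bot.get_obs();print(o["eef_pos"].round(1),o["q"].round(2))
z=cv2.resize(np.clip(t[125:325,75:455].astype(float)*1.8,0,255).astype(np.uint8),None,fx=2.1,fy=2.1,interpolation=cv2.INTER_CUBIC)
b=cv2.resize(s[150:300,150:350],None,fx=1.3,fy=1.3)
z=z[:,:]; z[:b.shape[0]*0+0]=0
cv2.imwrite("pics/top4.png",np.vstack([z,np.pad(b,((0,0),(0,z.shape[1]-b.shape[1]),(0,0)))])[:600,:,::-1])
E
```

```text
[ 463.7 -340.3  146.4] [-0.75  0.5   1.76  0.    0.88 -2.32]
```

View pics/top4.png

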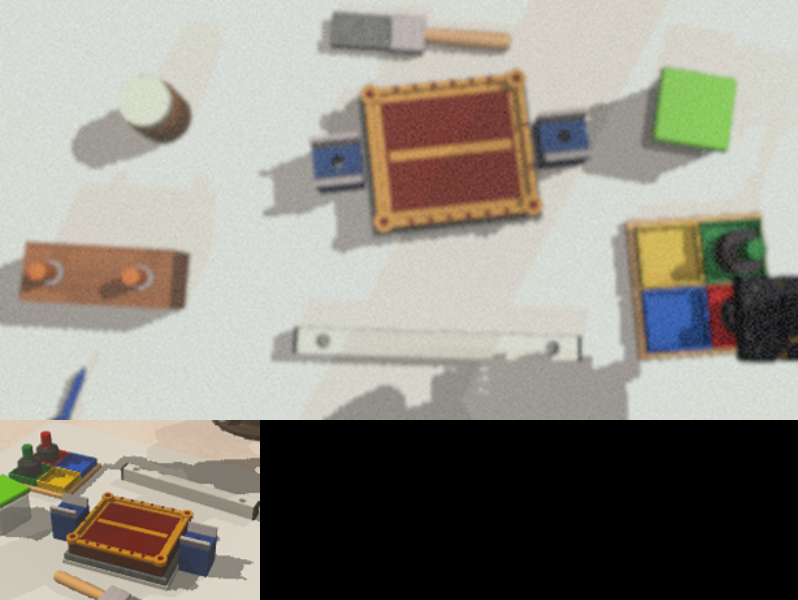

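The top crop shows green and red seated in their slots, the panel clear, and the bar where it was. Next I'll go over the bar and turn the gripper across it.

Call:
play_rows --targets '[{"x": 2, "y": 30, "z": 0, "wx": 0, "wy": 0, "wz": 0.16, "jaw": 0}, {"x": 5, "y": 65, "z": 0, "wx": 0, "wy": 0, "wz": 0.32, "jaw": 0}, {"x": 8, "y": 100, "z": 0, "wx": 0, "wy": 0, "wz": 0.48, "jaw": 0}, {"x": 11, "y": 135, "z": 0, "wx": 0, "wy": 0, "wz": 0.64, "jaw": 0}, {"x": 14, "y": 170, "z": 0, "wx": 0, "wy": 0, "wz": 0.8, "jaw": 0}, {"x": 18, "y": 205, "z": 0, "wx": 0, "wy": 0, "wz": 0.96, "jaw": 0}, {"x": 22, "y": 240, "z": 10, "wx": 0, "wy": 0, "wz": 1.12, "jaw": 0}, {"x": 26, "y": 275, "z": 20, "wx": 0, "wy": 0, "wz": 1.28, "jaw": 0}, {"x": 28, "y": 305, "z": 30, "wx": 0, "wy": 0, "wz": 1.44, "jaw": 0}, {"x": 29, "y": 325, "z": 40, "wx": 0, "wy": 0, "wz": 1.607, "jaw": 0}, {"x": 29, "y": 325, "z": 40, "wx": 0, "wy": 0, "wz": 1.607, "jaw": 0}, {"x": 29, "y": 325, "z": 40, "wx": 0, "wy": 0, "wz": 1.607, "jaw": 0}]' --force 40

```text
time: 14.08
eef_pos: [434.8, -15.9, 106.4]
eef_rot: [-3.141, -0.0, 1.539]
force: [1.0, 0.3, 0.7]
width: 47.7
grip_force: 0.0
```

```bash
python3 - <<'E'
from h import *
t=np.mean([bot.capture("top").astype(float) for _ in range(4)],0); o=bot.get_obs(); print(o["eef_pos"].round(1),o["eef_rot"].round(3),o["force"].round(1),o["wrist_torque"].round(3))
cv2.imwrite("pics/t5.png",t[:,:,::-1].astype(np.uint8))
g=t.mean(2)
def dark(p,r=4):
    x,y=np.round(p).astype(int); w=g[y-r:y+r+1,x-r:x+r+1]; k=np.clip(np.percentile(w,30)-4-w,0,None)
    m=(k>0).astype(np.uint8); n,l=cv2.connectedComponents(m); k*=(l==l[np.unravel_index(np.argmax(np.where(np.hypot(*np.mgrid[-r:r+1,-r:r+1])<2,k,0)),k.shape)])
    Y,X=np.mgrid[y-r:y+r+1,x-r:x+r+1]; return np.array([(k*X).sum(),(k*Y).sum()])/k.sum()
for n,p,z in [("chL",(235.9,202.1),55),("chR",(343.6,189.4),55),("bhL",(228.8,287.4),30),("bhR",(338.,290.6),30)]:
    d=dark(p); print(n,d.round(1),onz("top",d,z).round(1)); 
print(g[198:207,231:241].astype(int)); print(g[283:293,224:234].astype(int))
E
```

```text
[435.  -16.1 106.8] [3.141 0.    1.535] [-0.5  0.1  0.3] [-0.091  0.015 -0.034]
chL [234.9 200.4] [627.6  88.8  55. ]
chR [343.3 189.6] [ 651.3 -149.9   55. ]
bhL [nan nan] [nan nan nan]
bhR [nan nan] [nan nan nan]
[[58 56 52 49 51 48 52 56 55 57]
 [55 55 48 43 39 43 48 51 56 55]
 [56 51 43 36 37 34 41 48 54 56]
 [55 50 42 37 39 38 43 47 53 58]
 [55 49 41 40 47 54 56 54 56 57]
 [55 52 47 52 61 68 64 59 56 57]
 [56 52 53 58 66 69 64 56 56 55]
 [55 57 56 58 63 63 59 56 53 55]
 [57 55 55 55 57 56 53 56 56 55]]
[[ 88  87  81  80  80  80  84  93 101 107]
 [ 89  81  75  73  79  80  87  98 111 115]
 [ 93  80  70  75  83  83  85  94 110 117]
 [101  83  67  74  82  84  83  91 106 116]
 [111  89  69  74  83  83  84  92 106 116]
 [116  91  70  71  80  82  86  96 110 118]
 [115  92  73  68  70  80  93 104 113 119]
 [114  96  78  71  74  82  99 112 119 119]
 [113  97  82  77  77  89 106 116 119 117]
 [111  96  84  83  83  91 107 113 113 105]]<stdin>:8: RuntimeWarning: invalid value encountered in divide
```

Call:
play_rows --targets '[{"x": 0, "y": 0, "z": 30, "wx": 0, "wy": 0, "wz": 0, "jaw": 0}, {"x": 0, "y": 0, "z": 65, "wx": 0, "wy": 0, "wz": 0, "jaw": 0}, {"x": 0, "y": 0, "z": 90, "wx": 0, "wy": 0, "wz": 0, "jaw": 0}, {"x": 0, "y": 0, "z": 99, "wx": 0, "wy": 0, "wz": 0, "jaw": 0}, {"x": 0, "y": 0, "z": 99, "wx": 0, "wy": 0, "wz": 0, "jaw": 0}, {"x": 0, "y": 0, "z": 99, "wx": 0, "wy": 0, "wz": 0, "jaw": 0.7}, {"x": 0, "y": 0, "z": 99, "wx": 0, "wy": 0, "wz": 0, "jaw": 0.7}, {"x": 0, "y": 0, "z": 99, "wx": 0, "wy": 0, "wz": 0, "jaw": 0.7}, {"x": 0, "y": 0, "z": 99, "wx": 0, "wy": 0, "wz": 0, "jaw": 0.7}]' --force 50

```text
time: 15.4
eef_pos: [435.3, -15.5, 8.3]
eef_rot: [3.14, 0.0, 1.535]
force: [0.6, -0.3, 7.8]
width: 25.9
grip_force: 50.0
```

```bash
python3 - <<'E'
from h import *
a=[]
for _ in range(3): bot.capture("top"); o=bot.get_obs(); a.append(np.r_[o["force"],o["wrist_torque"]])
print(np.mean(a,0).round(3),o["eef_pos"].round(1))
E
```

```text
[-1.420e-01  2.000e-02  7.114e+00 -9.100e-02  8.800e-02  1.000e-03] [435.3 -15.5   8.3]
```

Call:
play_rows --targets '[{"x": 0, "y": 0, "z": -2, "wx": 0, "wy": 0, "wz": 0, "jaw": 0.7}, {"x": 0, "y": 0, "z": -4, "wx": 0, "wy": 0, "wz": 0, "jaw": 0.7}, {"x": 0, "y": 0, "z": -6, "wx": 0, "wy": 0, "wz": 0, "jaw": 0.7}, {"x": 0, "y": 0, "z": -6, "wx": 0, "wy": 0, "wz": 0, "jaw": 0.7}, {"x": 0, "y": 0, "z": -6, "wx": 0, "wy": 0, "wz": 0, "jaw": 0.7}]'

```text
time: 16.18
eef_pos: [434.8, -15.4, 13.6]
eef_rot: [-3.141, -0.0, 1.535]
force: [0.9, 0.3, -9.1]
width: 25.6
grip_force: 50.0
```

```bash
python3 - <<'E'
from h import *
a=[]
for _ in range(6): bot.capture("scene"); o=bot.get_obs(); a.append(np.r_[o["force"],o["wrist_torque"]])
print(np.mean(a,0).round(3),np.std(a,0).round(3),o["eef_pos"].round(1))
E
```

```text
[-0.3    0.069 -8.753  0.275  0.058 -0.01 ] [0.415 0.372 0.468 0.015 0.031 0.016] [434.8 -15.4  13.6]
```

Call:
play_rows --targets '[{"x": 0, "y": 0, "z": 3, "wx": 0, "wy": 0, "wz": 0, "jaw": 0.7}, {"x": 0, "y": 0, "z": 5, "wx": 0, "wy": 0, "wz": 0, "jaw": 0.7}, {"x": 0, "y": 0, "z": 5, "wx": 0, "wy": 0, "wz": 0, "jaw": 0}, {"x": 0, "y": 0, "z": 5, "wx": 0, "wy": 0, "wz": 0, "jaw": 0}, {"x": 0, "y": 0, "z": 5, "wx": 0, "wy": 0, "wz": 0, "jaw": 0}, {"x": -20, "y": 0, "z": 5, "wx": 0, "wy": 0, "wz": 0, "jaw": 0}, {"x": -40, "y": 0, "z": 5, "wx": 0, "wy": 0, "wz": 0, "jaw": 0}, {"x": -40, "y": 0, "z": 5, "wx": 0, "wy": 0, "wz": 0, "jaw": 0}]'

```text
time: 17.48
eef_pos: [433.6, -56.2, 8.8]
eef_rot: [3.141, 0.0, 1.533]
force: [-1.1, -0.4, -0.5]
width: 47.4
grip_force: 0.0
```

Call:
play_rows --targets '[{"x": 0, "y": 0, "z": 0, "wx": 0, "wy": 0, "wz": 0, "jaw": 0.7}, {"x": 0, "y": 0, "z": 0, "wx": 0, "wy": 0, "wz": 0, "jaw": 0.7}, {"x": 0, "y": 0, "z": 0, "wx": 0, "wy": 0, "wz": 0, "jaw": 0.7}, {"x": 0, "y": 0, "z": 0, "wx": 0, "wy": 0, "wz": 0, "jaw": 0.7}, {"x": 0, "y": 0, "z": -4, "wx": 0, "wy": 0, "wz": 0, "jaw": 0.7}, {"x": 0, "y": 0, "z": -8, "wx": 0, "wy": 0, "wz": 0, "jaw": 0.7}, {"x": 0, "y": 0, "z": -10, "wx": 0, "wy": 0, "wz": 0, "jaw": 0.7}, {"x": 0, "y": 0, "z": -10, "wx": 0, "wy": 0, "wz": 0, "jaw": 0.7}, {"x": 0, "y": 0, "z": -10, "wx": 0, "wy": 0, "wz": 0, "jaw": 0.7}]'

```text
time: 18.6
eef_pos: [433.4, -55.4, 18.6]
eef_rot: [-3.142, -0.0, 1.535]
force: [0.9, 0.2, -8.6]
width: 26.0
grip_force: 50.0
```

```bash
python3 - <<'E'
from h import *
a=[]
for _ in range(6): s=bot.capture("scene"); o=bot.get_obs(); a.append(np.r_[o["force"],o["wrist_torque"]])
print(np.mean(a,0).round(3),np.std(a,0).round(3),o["eef_pos"].round(1))
b=cv2.resize(s[140:240,150:370],None,fx=3.5,fy=3.5,interpolation=cv2.INTER_CUBIC); cv2.imwrite("pics/s6.png",b[:,:,::-1])
E
```

```text
[-1.490e-01 -2.840e-01 -9.084e+00 -1.090e-01  6.700e-02  2.000e-03] [0.478 0.342 0.22  0.028 0.035 0.038] [433.4 -55.4  18.6]
```

View pics/s6.png

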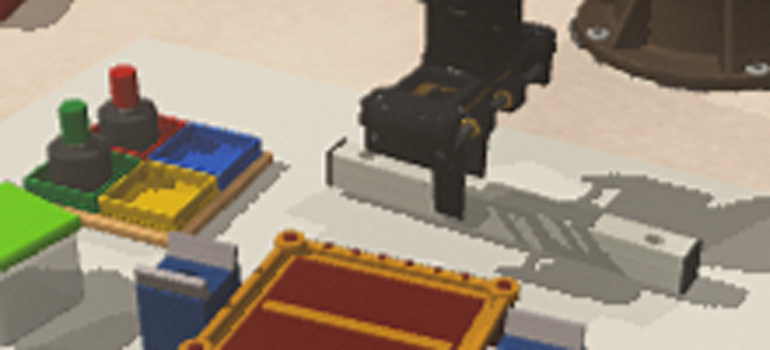

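The scene crop shows the bar held level, clear of the table, with the gripper at (460,170). The torque equals its free value, so this is the balance point. I'll lift it and carry it over the cradle.

Call:
play_rows --targets '[{"x": 0, "y": 0, "z": -15, "wx": 0, "wy": 0, "wz": 0, "jaw": 0.7}, {"x": 0, "y": 0, "z": -40, "wx": 0, "wy": 0, "wz": 0, "jaw": 0.7}, {"x": 0, "y": 0, "z": -65, "wx": 0, "wy": 0, "wz": 0, "jaw": 0.7}, {"x": 0, "y": 0, "z": -90, "wx": 0, "wy": 0, "wz": 0, "jaw": 0.7}, {"x": 0, "y": 0, "z": -115, "wx": 0, "wy": 0, "wz": 0, "jaw": 0.7}, {"x": 0, "y": 0, "z": -140, "wx": 0, "wy": 0, "wz": 0, "jaw": 0.7}, {"x": 0, "y": 0, "z": -150, "wx": 0, "wy": 0, "wz": 0, "jaw": 0.7}, {"x": 0, "y": 0, "z": -150, "wx": 0, "wy": 0, "wz": 0, "jaw": 0.7}]'

```text
time: 19.9
eef_pos: [433.3, -55.4, 168.6]
eef_rot: [3.141, 0.0, 1.535]
force: [-0.3, -0.3, -9.9]
width: 25.9
grip_force: 50.0
```

Call:
play_rows --targets '[{"x": 0, "y": 15, "z": 0, "wx": 0, "wy": 0, "wz": 0, "jaw": 0.7}, {"x": -1, "y": 40, "z": 0, "wx": 0, "wy": 0, "wz": -0.03, "jaw": 0.7}, {"x": -2, "y": 70, "z": 0, "wx": 0, "wy": 0, "wz": -0.06, "jaw": 0.7}, {"x": -3, "y": 100, "z": 0, "wx": 0, "wy": 0, "wz": -0.09, "jaw": 0.7}, {"x": -4, "y": 130, "z": 0, "wx": 0, "wy": 0, "wz": -0.12, "jaw": 0.7}, {"x": -5, "y": 160, "z": 0, "wx": 0, "wy": 0, "wz": -0.14, "jaw": 0.7}, {"x": -6, "y": 185, "z": 0, "wx": 0, "wy": 0, "wz": -0.15, "jaw": 0.7}, {"x": -7, "y": 202, "z": 0, "wx": 0, "wy": 0, "wz": -0.15, "jaw": 0.7}, {"x": -7, "y": 209, "z": 0, "wx": 0, "wy": 0, "wz": -0.15, "jaw": 0.7}, {"x": -7, "y": 209, "z": 0, "wx": 0, "wy": 0, "wz": -0.15, "jaw": 0.7}]'

```text
time: 21.15
eef_pos: [641.9, -69.8, 167.4]
eef_rot: [-3.14, -0.001, 1.685]
force: [-0.2, 1.0, -8.1]
width: 25.8
grip_force: 50.0
```

```bash
python3 - <<'E'
from h import *
s=bot.capture("scene");t=bot.capture("top"); o=bot.get_obs();print({k:o[k].round(2) for k in("eef_pos","eef_rot","force","wrist_torque")})
z=cv2.resize(np.clip(t[140:260,200:400].astype(float)*1.8,0,255).astype(np.uint8),None,fx=2,fy=2.5,interpolation=cv2.INTER_CUBIC)
b=cv2.resize(s[140:270,160:360],None,fx=4,fy=4,interpolation=cv2.INTER_CUBIC); 
cv2.imwrite("pics/s7.png",b[:,:,::-1])
z=cv2.resize(np.clip(t[140:260,200:400].astype(float)*1.8,0,255).astype(np.uint8),None,fx=4,fy=4,interpolation=cv2.INTER_CUBIC)
cv2.imwrite("pics/t7.png",z[:,:,::-1])
E
```

```text
{'eef_pos': array([641.45, -69.8 , 168.14]), 'eef_rot': array([-3.14, -0.  ,  1.68]), 'force': array([-1.  , -1.37, -9.75]), 'wrist_torque': array([-0.04,  0.08, -0.01])}
```

View pics/t7.png

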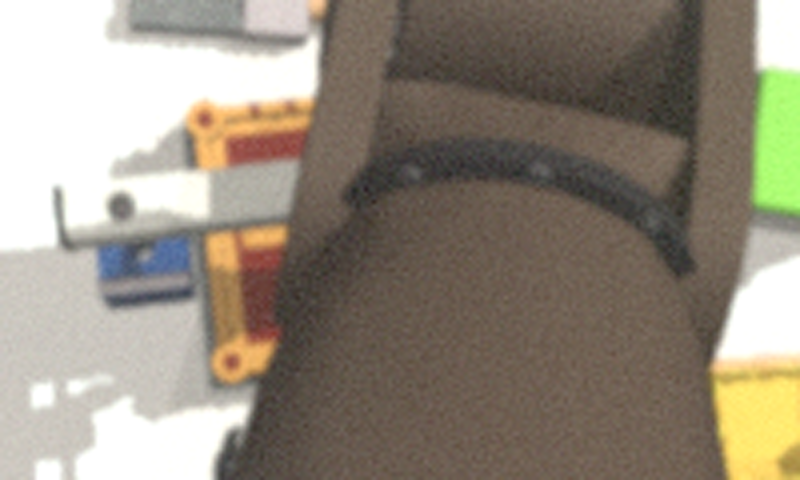

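```bash
python3 - <<'E'
from h import *
bL=onz("top",(200+121/4-.4,140+207/4-.4),189.5); print("bar hole L",bL.round(1))
yaw=1.684; d=np.array([np.cos(yaw),np.sin(yaw)])
print("pred target L", (np.array([638.2,-31.6])+120*d).round(1),"s from tcp",(bL[:2]-[641.6,-69.8])@d, "lat",(bL[:2]-[641.6,-69.8])@[d[1],-d[0]])
# scene projections of bar holes as predicted
for s in(159,-81): P=np.r_[np.array([641.6,-69.8])+s*d,189.5]; print(s,P.round(1),proj("scene",P).round(1),((proj("scene",P)-[160,140])*4).round(0))
for P in [(624.5,87.3,55),(651.9,-150.6,55)]: print(proj("scene",P).round(1),((proj("scene",P)-[160,140])*4).round(0))
E
```

```text
bar hole L [622.8  87.5 189.5]
pred target L [624.6  87.6] s from tcp 158.42072935798163 lat -0.9315618875283391
159 [623.6  88.2 189.5] [306.1 186.6] [584. 187.]
-81 [ 650.7 -150.3  189.5] [198.5 165.9] [154. 103.]
[301.8 240.8] [567. 403.]
[203. 218.] [172. 312.]
```

View pics/s7.png

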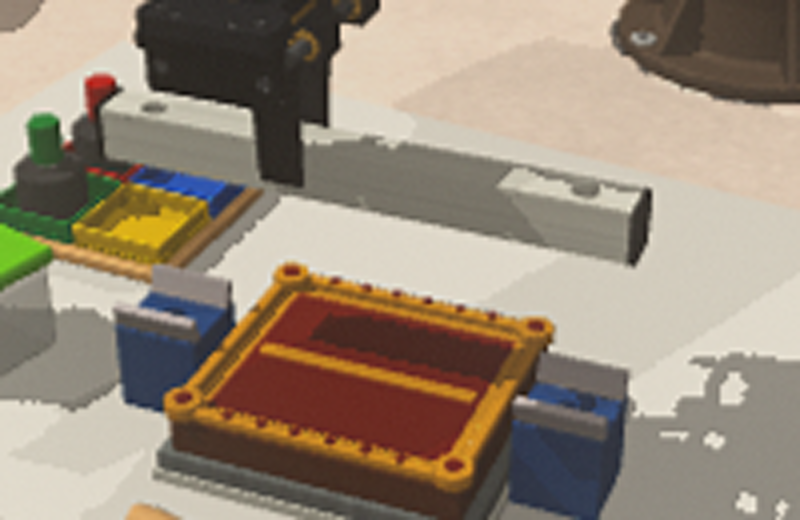

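```bash
python3 - <<'E'
from h import *
f=lambda n,P:((proj(n,P)-[160,140])*4+1.5).round(0)
a=np.radians(6.5); ex=np.array([np.cos(a),np.sin(a)]); ey=np.array([-ex[1],ex[0]]); c=np.array([638.2,-31.6])
for s in(1,-1):
  for dx,dz in((15.5,55),(21,70),(-21,70)):
    print(s,dx,[f("scene",np.r_[c+ey*(120*s+e)+ex*dx,dz]).tolist() for e in(-25,0,25)])
s=cv2.imread("pics/s7.png"); t=cv2.imread("pics/t7.png")
o=np.hstack([cv2.resize(s[330:470,480:660],None,fx=3,fy=3),cv2.resize(s[250:390,90:260],None,fx=1.5,fy=3)[:, :250]])
cv2.imwrite("pics/s8.png",o)
E
```

```text
1 15.5 [[516.0, 411.0], [561.0, 422.0], [606.0, 432.0]]
1 21 [[514.0, 395.0], [559.0, 405.0], [605.0, 416.0]]
1 -21 [[538.0, 352.0], [582.0, 361.0], [626.0, 371.0]]
-1 15.5 [[122.0, 319.0], [160.0, 328.0], [199.0, 337.0]]
-1 21 [[114.0, 302.0], [153.0, 311.0], [193.0, 320.0]]
-1 -21 [[151.0, 265.0], [189.0, 273.0], [227.0, 282.0]]
```

View pics/s8.png

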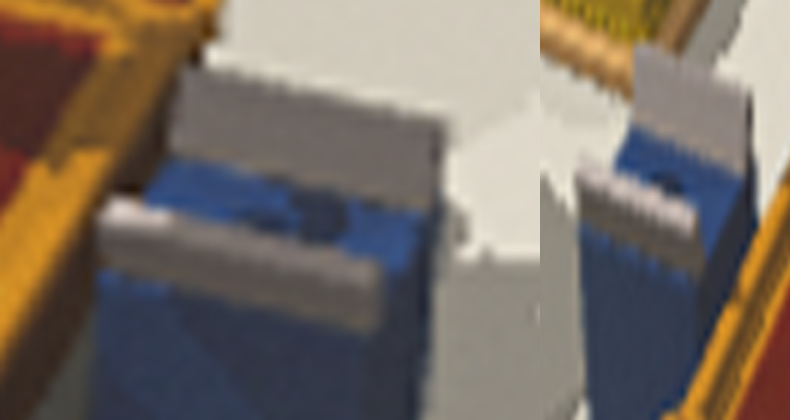

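The crops show the left post's back lip and the hole at (265,215), both within about 1 mm of prediction, and the bar's holes where expected. I'll lower it now.

Call:
play_rows --targets '[{"x": 0, "y": 0.7, "z": 20, "wx": 0, "wy": 0, "wz": 0, "jaw": 0.7}, {"x": 0, "y": 0.7, "z": 45, "wx": 0, "wy": 0, "wz": 0, "jaw": 0.7}, {"x": 0, "y": 0.7, "z": 70, "wx": 0, "wy": 0, "wz": 0, "jaw": 0.7}, {"x": 0, "y": 0.7, "z": 85, "wx": 0, "wy": 0, "wz": 0, "jaw": 0.7}, {"x": 0, "y": 0.7, "z": 90, "wx": 0, "wy": 0, "wz": 0, "jaw": 0.7}, {"x": 0, "y": 0.7, "z": 90, "wx": 0, "wy": 0, "wz": 0, "jaw": 0.7}]'

```text
time: 22.0
eef_pos: [642.9, -69.9, 79.1]
eef_rot: [3.141, 0.0, 1.685]
force: [-0.1, -0.2, -8.8]
width: 26.0
grip_force: 50.0
```

```bash
python3 - <<'E'
from h import *
s=bot.capture("scene");t=bot.capture("top"); o=bot.get_obs();print({k:o[k].round(2) for k in("eef_pos","eef_rot","force","wrist_torque")})
b=cv2.resize(s[170:270,180:330],None,fx=5,fy=5,interpolation=cv2.INTER_CUBIC); 
z=cv2.resize(np.clip(t[180:220,205:275].astype(float)*1.8,0,255).astype(np.uint8),None,fx=5,fy=5,interpolation=cv2.INTER_CUBIC)
b[:z.shape[0]*0]=0; b[-160:,:350]=z[20:180]
cv2.imwrite("pics/s9.png",b[:,:,::-1])
E
```

```text
{'eef_pos': array([643.12, -69.95,  79.58]), 'eef_rot': array([3.14, 0.  , 1.68]), 'force': array([ 0.71,  0.12, -9.29]), 'wrist_torque': array([-0.06,  0.05, -0.01])}
```

View pics/s9.png

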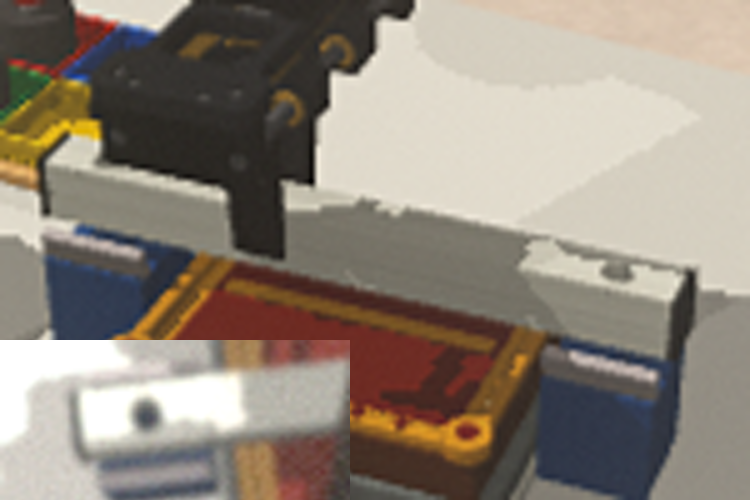

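The bar sits just above both saddles, at (90,190) and (610,300), between the lips. I'll go on slowly.

Call:
play_rows --targets '[{"x": 0, "y": 0, "z": 3, "wx": 0, "wy": 0, "wz": 0, "jaw": 0.7}, {"x": 0, "y": 0, "z": 6, "wx": 0, "wy": 0, "wz": 0, "jaw": 0.7}, {"x": 0, "y": 0, "z": 9, "wx": 0, "wy": 0, "wz": 0, "jaw": 0.7}, {"x": 0, "y": 0, "z": 12, "wx": 0, "wy": 0, "wz": 0, "jaw": 0.7}, {"x": 0, "y": 0, "z": 12, "wx": 0, "wy": 0, "wz": 0, "jaw": 0.7}]'

```text
time: 22.72
eef_pos: [642.6, -69.8, 66.3]
eef_rot: [-3.141, -0.0, 1.685]
force: [-0.1, -0.2, -8.8]
width: 25.9
grip_force: 50.0
```

```bash
python3 - <<'E'
from h import *
t=np.mean([bot.capture("top").astype(float) for _ in range(3)],0); o=bot.get_obs();print({k:o[k].round(2) for k in("eef_pos","force","wrist_torque")})
g=t.mean(2); P0=proj("top",(624.6,88,88.5)); print(P0); x,y=np.round(P0).astype(int)
w=g[y-5:y+6,x-5:x+6]; k=np.clip(np.percentile(w,60)-15-w,0,None); k[np.hypot(*np.mgrid[-5:6,-5:6])>5]=0
Y,X=np.mgrid[y-5:y+6,x-5:x+6]; c=((k*X).sum()/k.sum(),(k*Y).sum()/k.sum()); print(w.astype(int),c,onz("top",c,88.5).round(1))
E
```

```text
{'eef_pos': array([642.75, -69.88,  66.73]), 'force': array([ 0.29,  0.13, -9.24]), 'wrist_torque': array([-0.05,  0.01,  0.01])}
[233.99158031 199.26769851]
[[122 126 130 130 132 135 135 139 141 146 148]
 [148 148 149 146 144 143 143 148 152 156 155]
 [154 155 151 141 130 124 129 137 148 154 154]
 [156 152 140 122 100  91  99 111 132 149 155]
 [156 147 127  98  73  65  69  86 114 143 155]
 [154 144 116  83  60  51  52  64  98 133 149]
 [154 141 112  78  54  45  45  54  85 117 135]
 [153 141 119  85  57  47  46  61  83 106 119]
 [152 145 125  97  72  61  67  79  95 105 112]
 [142 139 125 107  93  88  91  98 107 109 111]
 [128 127 118 110 105 103 104 104 106 106 108]] (np.float64(234.43144232782078), np.float64(200.20926662479937)) [622.6  87.1  88.5]
```

Call:
play_rows --targets '[{"x": 0.5, "y": 0, "z": 1, "wx": 0, "wy": 0, "wz": 0, "jaw": 0.7}, {"x": 0.5, "y": 0, "z": 2, "wx": 0, "wy": 0, "wz": 0, "jaw": 0.7}, {"x": 0.5, "y": 0, "z": 3, "wx": 0, "wy": 0, "wz": 0, "jaw": 0.7}, {"x": 0.5, "y": 0, "z": 3, "wx": 0, "wy": 0, "wz": 0, "jaw": 0.7}]'

```text
time: 23.38
eef_pos: [642.7, -69.4, 63.8]
eef_rot: [3.141, -0.0, 1.685]
force: [-0.5, 0.4, -7.0]
width: 25.6
grip_force: 50.0
```

Call:
play_rows --targets '[{"x": 0, "y": 0, "z": 0.6, "wx": 0, "wy": 0, "wz": 0, "jaw": 0.7}, {"x": 0, "y": 0, "z": 0.6, "wx": 0, "wy": 0, "wz": 0, "jaw": 0.7}, {"x": 0, "y": 0, "z": 0.6, "wx": 0, "wy": 0, "wz": 0, "jaw": 0}, {"x": 0, "y": 0, "z": 0.6, "wx": 0, "wy": 0, "wz": 0, "jaw": 0}, {"x": 0, "y": 0, "z": 0.6, "wx": 0, "wy": 0, "wz": 0, "jaw": 0}, {"x": 0, "y": 0, "z": -20, "wx": 0, "wy": 0, "wz": 0, "jaw": 0}, {"x": 0, "y": 0, "z": -60, "wx": 0, "wy": 0, "wz": 0, "jaw": 0}, {"x": 0, "y": 0, "z": -110, "wx": 0, "wy": 0, "wz": 0, "jaw": 0}, {"x": 0, "y": 0, "z": -120, "wx": 0, "wy": 0, "wz": 0, "jaw": 0}, {"x": 0, "y": 0, "z": -120, "wx": 0, "wy": 0, "wz": 0, "jaw": 0}]'

```text
time: 24.62
eef_pos: [642.7, -69.4, 183.9]
eef_rot: [3.141, 0.0, 1.685]
force: [-0.1, -0.1, 0.5]
width: 47.8
grip_force: 0.0
```

```bash
python3 - <<'E'
from h import *
print(onz("top",(94,253.6),106).round(1),onz("top",(138.8,256),106).round(1))
o=bot.get_obs(); print(o["eef_pos"].round(1),o["eef_rot"].round(3))
t=bot.capture("top"); s=bot.capture("scene"); b0=[b for b in blobs(s,"orange",smin=150,vmin=120,box=(380,205,480,260))]; print(b0)
for p in [(511,368.3),(505.8,278.1)]: print([proj("scene",(*p,z)).round(1).tolist() for z in (89,106)])
hsv=cv2.cvtColor(t,cv2.COLOR_RGB2HSV); 
for x0,x1 in((84,104),(126,150)):
    w=hsv[242:268,x0:x1].astype(int); m=(w[...,1]>150)&(w[...,0]<14)&(w[...,2]>np.percentile(w[...,2],80)); Y,X=np.nonzero(m); print(x0+np.median(X),242+np.median(Y),m.sum())
E
```

```text
[511.  368.4 106. ] [505.7 278.1 106. ]
[642.7 -69.4 183.9] [3.141 0.    1.685]
[([408.8, 224.5], 90, [405, 217, 9, 16]), ([451.4, 237.3], 141, [447, 229, 11, 18]), ([462.5, 243.2], 11, [459, 242, 7, 3]), ([454.2, 252.6], 135, [442, 249, 22, 10])]
[[448.7, 236.8], [450.8, 230.2]]
[[405.4, 223.9], [406.9, 217.4]]
92.0 254.0 43
136.0 256.0 10
```

```bash
python3 - <<'E'
from h import *
for a,b in [((94,253.6),(451.4,237.3)),((138.8,256),(408.8,224.5))]:
    print(onz("top",a,89).round(1),onz("scene",b,89).round(1),tri(a,b))
t=bot.capture("top"); s=bot.capture("scene")
z=cv2.resize(np.clip(t[235:275,75:165].astype(float)*1.8,0,255).astype(np.uint8),None,fx=6,fy=6,interpolation=cv2.INTER_CUBIC)
b=cv2.resize(s[205:255,380:470],None,fx=6,fy=6,interpolation=cv2.INTER_CUBIC)
cv2.imwrite("pics/p.png",np.vstack([z,b])[:,:,::-1])
E
```

```text
[511.7 375.2  89. ] [510.  373.5  89. ] (array([511.76839717, 373.999937  ,  90.42352683]), np.float64(1.2418474963963433))
[506.3 283.2  89. ] [504.7 285.2  89. ] (array([506.04155081, 284.2425517 ,  89.35987538]), np.float64(2.2823527248473336))
```

View pics/p.png

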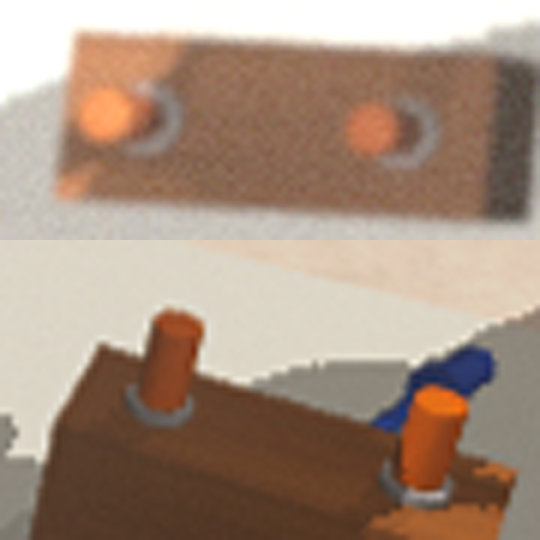

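```bash
python3 - <<'E'
from h import *
T=lambda x,y:(75+x/6-.4,235+y/6-.4); S=lambda x,y:(380+x/6-.4,205+(y-240)/6-.4)
for n,tt,ft,ss,fs in [("L",(107,112),(150,120),(440,404),(417,478)),("R",(372,128),(402,132),(178,322),(160,402))]:
    print(n,"top",onz("top",T(*tt),106).round(1),onz("scene",S(*ss),106).round(1),"flange",onz("top",T(*ft),72).round(1),onz("scene",S(*fs),72).round(1))
E
```

```text
L top [511.7 371.6 106. ] [515.3 373.  106. ] flange [510.3 370.3  72. ] [512.  373.3  72. ]
R top [505.9 282.5 106. ] [506.9 283.3 106. ] flange [505.6 282.4  72. ] [508.5 283.9  72. ]
```

The upper crop shows the pin tops at (107,112) and (372,128), and the lower one shows both pins standing upright in their flanges. That puts the pins at about (512,372) and (506,283). I'll go to the nearer one.

Call:
play_rows --targets '[{"x": 25, "y": -6, "z": 0, "wx": 0, "wy": 0, "wz": 0, "jaw": 0}, {"x": 65, "y": -17, "z": 0, "wx": 0, "wy": 0, "wz": 0, "jaw": 0}, {"x": 110, "y": -29, "z": 0, "wx": 0, "wy": 0, "wz": 0, "jaw": 0}, {"x": 160, "y": -42, "z": 0, "wx": 0, "wy": 0, "wz": 0, "jaw": 0}, {"x": 210, "y": -55, "z": 0, "wx": 0, "wy": 0, "wz": 0, "jaw": 0}, {"x": 260, "y": -68, "z": 10, "wx": 0, "wy": 0, "wz": 0, "jaw": 0}, {"x": 310, "y": -81, "z": 25, "wx": 0, "wy": 0, "wz": 0, "jaw": 0}, {"x": 345, "y": -90, "z": 39, "wx": 0, "wy": 0, "wz": 0, "jaw": 0}, {"x": 365.6, "y": -95.7, "z": 39, "wx": 0, "wy": 0, "wz": 0, "jaw": 0}, {"x": 365.6, "y": -95.7, "z": 39, "wx": 0, "wy": 0, "wz": 0, "jaw": 0}, {"x": 365.6, "y": -95.7, "z": 39, "wx": 0, "wy": 0, "wz": 0, "jaw": 0}]' --force 40

```text
time: 26.2
eef_pos: [506.4, 282.5, 145.1]
eef_rot: [3.141, -0.0, 1.684]
force: [-0.1, -1.0, -0.8]
width: 47.1
grip_force: 0.0
```

```bash
python3 - <<'E'
from h import *
t=np.mean([bot.capture("top").astype(float) for _ in range(3)],0); s=bot.capture("scene"); o=bot.get_obs();print({k:o[k].round(2) for k in("eef_pos","eef_rot")})
g=t.mean(2)
for P in [(624.6,87.6,85),(651.8,-150.8,85)]:
    P0=proj("top",P); x,y=np.round(P0).astype(int); r=6
    w=g[y-r:y+r+1,x-r:x+r+1]; d=np.hypot(*np.mgrid[-r:r+1,-r:r+1]); k=np.clip(np.median(w)-25-w,0,None); n,l=cv2.connectedComponents((k>0).astype(np.uint8)); 
    i=l[np.unravel_index(np.argmin(np.where(d<4,w,999)),w.shape)]; k=(l==i); Y,X=np.mgrid[y-r:y+r+1,x-r:x+r+1]; c=(X[k].mean(),Y[k].mean()); print(P0.round(1),np.round(c,1),k.sum(),onz("top",c,85).round(1))
z=cv2.resize(np.clip(t[170:230,205:375]*1.8,0,255).astype(np.uint8),None,fx=4.6,fy=4.6,interpolation=cv2.INTER_CUBIC)
b=cv2.resize(s[190:265,180:330],None,fx=4,fy=4,interpolation=cv2.INTER_CUBIC)
cv2.imwrite("pics/b.png",np.vstack([z,np.pad(b,((0,0),(0,z.shape[1]-b.shape[1]),(0,0)))])[:,:,::-1])
E
```

```text
{'eef_pos': array([506.42, 282.19, 144.93]), 'eef_rot': array([ 3.14, -0.  ,  1.68])}
[234.3 199.5] [234.2 199.7] 27 [624.2  87.8  85. ]
[346.1 186.7] [345.5 187. ] 26 [ 651.2 -149.6   85. ]
```

View pics/b.png

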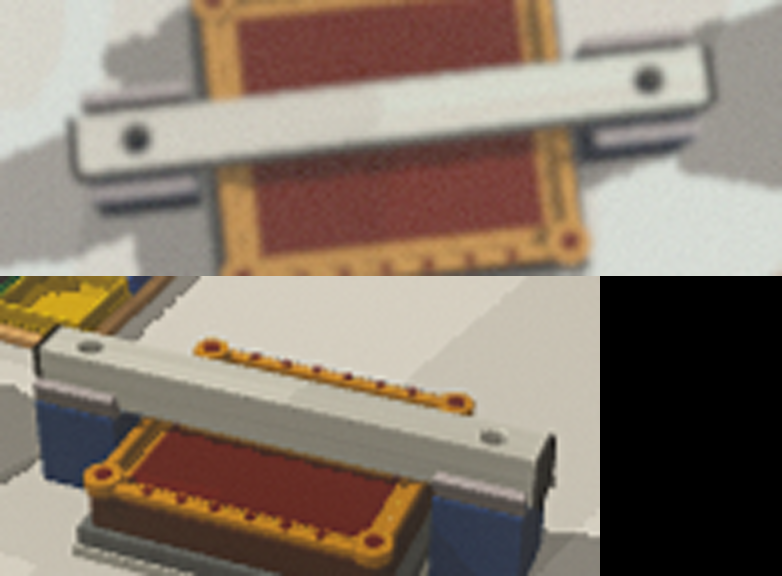

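Both crops show the bar lying in both saddles between the lips. Its holes are at top-crop (136,138) and (648,79), about (624.2,87.8) and (651.2,-149.6), within about 1 mm of the post holes. I'll take the pin.

Call:
play_rows --targets '[{"x": 0, "y": 0, "z": 25, "wx": 0, "wy": 0, "wz": 0, "jaw": 0}, {"x": 0, "y": 0, "z": 50, "wx": 0, "wy": 0, "wz": 0, "jaw": 0}, {"x": 0, "y": 0, "z": 68, "wx": 0, "wy": 0, "wz": 0, "jaw": 0}, {"x": 0, "y": 0, "z": 68, "wx": 0, "wy": 0, "wz": 0, "jaw": 0}, {"x": 0, "y": 0, "z": 68, "wx": 0, "wy": 0, "wz": 0, "jaw": 0.8}, {"x": 0, "y": 0, "z": 68, "wx": 0, "wy": 0, "wz": 0, "jaw": 0.8}, {"x": 0, "y": 0, "z": 68, "wx": 0, "wy": 0, "wz": 0, "jaw": 0.8}, {"x": 0, "y": 0, "z": 68, "wx": 0, "wy": 0, "wz": 0, "jaw": 0.8}, {"x": 0, "y": 0, "z": 60, "wx": 0, "wy": 0, "wz": 0, "jaw": 0.8}]'

```text
time: 27.52
eef_pos: [505.7, 282.9, 84.7]
eef_rot: [-3.141, 0.0, 1.685]
force: [-0.7, 0.2, -0.7]
width: 17.2
grip_force: 40.0
```

Call:
play_rows --targets '[{"x": 0, "y": 0, "z": -20, "wx": 0, "wy": 0, "wz": 0, "jaw": 0.8}, {"x": 0, "y": 0, "z": -45, "wx": 0, "wy": 0, "wz": 0, "jaw": 0.8}, {"x": 0, "y": 0, "z": -70, "wx": 0, "wy": 0, "wz": 0, "jaw": 0.8}, {"x": 0, "y": 0, "z": -95, "wx": 0, "wy": 0, "wz": 0, "jaw": 0.8}, {"x": 0, "y": 0, "z": -120, "wx": 0, "wy": 0, "wz": 0, "jaw": 0.8}, {"x": 0, "y": 0, "z": -120, "wx": 0, "wy": 0, "wz": 0, "jaw": 0.8}]'

```text
time: 28.28
eef_pos: [506.5, 283.2, 206.6]
eef_rot: [3.138, -0.001, 1.685]
force: [0.2, -0.5, -0.8]
width: 17.4
grip_force: 40.0
```

```bash
python3 - <<'E'
from h import *
s=bot.capture("scene");o=bot.get_obs();e=o["eef_pos"];print(e.round(1),o["force"].round(1))
print([b for b in blobs(s,"orange",smin=150,vmin=120,amin=20,box=(360,120,490,260))])
for dz in(-4,15,30): print(dz,proj("scene",e+[0,0,dz]).round(1))
E
```

```text
[506.  283.  205.2] [ 0.8 -0.1 -1.4]
[([428.3, 239.3], 1058, [390, 223, 76, 36])]
-4 [418.6 178.8]
15 [420.6 170.4]
30 [422.3 163.6]
```

Call:
play_rows --targets '[{"x": -20, "y": 4, "z": 0, "wx": 0, "wy": 0, "wz": 0, "jaw": 0.8}, {"x": -60, "y": 13, "z": 0, "wx": 0, "wy": 0, "wz": 0, "jaw": 0.8}, {"x": -105, "y": 22, "z": 0, "wx": 0, "wy": 0, "wz": 0, "jaw": 0.8}, {"x": -150, "y": 32, "z": 0, "wx": 0, "wy": 0, "wz": 0, "jaw": 0.8}, {"x": -200, "y": 43, "z": 0, "wx": 0, "wy": 0, "wz": 0, "jaw": 0.8}, {"x": -250, "y": 53, "z": 0, "wx": 0, "wy": 0, "wz": 0, "jaw": 0.8}, {"x": -300, "y": 64, "z": 0, "wx": 0, "wy": 0, "wz": 0, "jaw": 0.8}, {"x": -350, "y": 75, "z": 0, "wx": 0, "wy": 0, "wz": 0, "jaw": 0.8}, {"x": -400, "y": 85, "z": 0, "wx": 0, "wy": 0, "wz": 0, "jaw": 0.8}, {"x": -430, "y": 92, "z": 0, "wx": 0, "wy": 0, "wz": 0, "jaw": 0.8}, {"x": -446, "y": 95, "z": 0, "wx": 0, "wy": 0, "wz": 0, "jaw": 0.8}, {"x": -446, "y": 95, "z": 0, "wx": 0, "wy": 0, "wz": 0, "jaw": 0.8}]'

```text
time: 29.82
eef_pos: [650.7, -150.1, 203.8]
eef_rot: [-3.14, -0.001, 1.684]
force: [0.3, 0.5, -0.6]
width: 17.1
grip_force: 40.0
```

Call:
play_rows --targets '[{"x": 0, "y": 0, "z": 10, "wx": 0, "wy": 0, "wz": 0, "jaw": 0.8}, {"x": 0, "y": 0, "z": 25, "wx": 0, "wy": 0, "wz": 0, "jaw": 0.8}, {"x": 0, "y": 0, "z": 38, "wx": 0, "wy": 0, "wz": 0, "jaw": 0.8}, {"x": 0, "y": 0, "z": 38, "wx": 0, "wy": 0, "wz": 0, "jaw": 0.8}]'

```text
time: 30.32
eef_pos: [650.6, -148.8, 165.1]
eef_rot: [-3.139, -0.001, 1.685]
force: [0.0, 0.7, 0.0]
width: 17.5
grip_force: 40.0
```

```bash
python3 - <<'E'
from h import *
s=np.mean([bot.capture("scene").astype(float) for _ in range(2)],0);o=bot.get_obs();e=o["eef_pos"];print(e.round(1),o["eef_rot"].round(3),o["force"].round(1))
h0=np.array([651.2,-149.6,85]); print("hole",proj("scene",h0).round(1)); tip=e+[0,0,-68.9]; print("tip pred",proj("scene",tip).round(1),"shank top",proj("scene",e+[0,0,-10]).round(1))
x,y=proj("scene",e+[0,0,-35]).astype(int); g=s.mean(2)
for r in range(y-14,y+20,3): print(r,g[r,x-12:x+13].astype(int))
print(x)
E
```

```text
[ 651.2 -149.2  166.6] [-3.142 -0.     1.685] [-0.3  0.2  0.2]
hole [202.5 207.1]
tip pred [202.2 202.4] shank top [200.  179.6]
175 [ 55  52  49  50  44  43  43  41  42  41  42  44  43  41  53  72  60  74
  90 131 161 186 213 215 214]
178 [ 51  51  50  51  48  47  42  89  66  43  43  42  42  41  43  67  87 104
  79  73  75  75  74  76  74]
181 [ 51  51  50  50  47  63  71  67  96 112 104  95  96  97  94  88  84  74
  67  69  69  69  65  74  69]
184 [ 75  62  72  60  78  81  69  58  56  56  61 106  95  91  86  82 104 101
 105 101 100 100  99 105 106]
187 [ 53  95  85  73  81  99 108 107  94 107 135 136 107  91  87  79 108 114
 106  92 101 104 104 105 105]
190 [ 73  71  67  65  83  89  84  80  80  94  85 100 108  95  87  80  91  99
 104 105 100 104 123 107  93]
193 [ 91  94  94  92  88  90  90  89  89  82  81  85 109  96  89  81 102 128
 109 107 106  84  73  86  70]
196 [ 90 127 139 139 138 139 138 138 139 137 137 139 125 100  91  83  97 100
  78  72  72  84  82  87  98]
199 [102 119 135 144 137 135 138 139 138 139 139 140 128 106  93  87  75  72
  70  78  97 103 107  94  80]
202 [106  95  96  96  97  68  51 111 109 112 101  88  67  69  86  76  80 101
 107 109  92  77  81 121 134]
205 [173 166  90  36 124 187 199 195 193 192 194 195 199 194 197 198 200 194
 192 190 179 166 148 130 128]
208 [ 65  57 142 160 184 200 201 201 200 199 201 160  93  92 103 107 101 153
 197 186 183 183 184 127 113]
200
```

The shank columns (200 to 203) line up with the hole (199 to 205). I'll insert the pin.

Call:
play_rows --targets '[{"x": 0, "y": 0, "z": 8, "wx": 0, "wy": 0, "wz": 0, "jaw": 0.8}, {"x": 0, "y": 0, "z": 16, "wx": 0, "wy": 0, "wz": 0, "jaw": 0.8}, {"x": 0, "y": 0, "z": 24, "wx": 0, "wy": 0, "wz": 0, "jaw": 0.8}, {"x": 0, "y": 0, "z": 32, "wx": 0, "wy": 0, "wz": 0, "jaw": 0.8}, {"x": 0, "y": 0, "z": 36, "wx": 0, "wy": 0, "wz": 0, "jaw": 0.8}, {"x": 0, "y": 0, "z": 36, "wx": 0, "wy": 0, "wz": 0, "jaw": 0.8}]'

```text
time: 31.18
eef_pos: [651.0, -149.3, 130.3]
eef_rot: [-3.141, -0.0, 1.685]
force: [-0.2, 0.1, -1.6]
width: 17.3
grip_force: 40.0
```

Call:
play_rows --targets '[{"x": 0, "y": 0, "z": 4, "wx": 0, "wy": 0, "wz": 0, "jaw": 0.8}, {"x": 0, "y": 0, "z": 9, "wx": 0, "wy": 0, "wz": 0, "jaw": 0.8}, {"x": 0, "y": 0, "z": 14, "wx": 0, "wy": 0, "wz": 0, "jaw": 0.8}, {"x": 0, "y": 0, "z": 19, "wx": 0, "wy": 0, "wz": 0, "jaw": 0.8}, {"x": 0, "y": 0, "z": 24, "wx": 0, "wy": 0, "wz": 0, "jaw": 0.8}, {"x": 0, "y": 0, "z": 24, "wx": 0, "wy": 0, "wz": 0, "jaw": 0.8}]'

```text
time: 31.92
eef_pos: [650.9, -149.3, 106.2]
eef_rot: [-3.141, -0.0, 1.685]
force: [-0.8, -0.6, -0.7]
width: 17.7
grip_force: 40.0
```

Call:
play_rows --targets '[{"x": 0, "y": 0, "z": 4, "wx": 0, "wy": 0, "wz": 0, "jaw": 0.8}, {"x": 0, "y": 0, "z": 8, "wx": 0, "wy": 0, "wz": 0, "jaw": 0.8}, {"x": 0, "y": 0, "z": 11, "wx": 0, "wy": 0, "wz": 0, "jaw": 0.8}, {"x": 0, "y": 0, "z": 11, "wx": 0, "wy": 0, "wz": 0, "jaw": 0.8}]'

```text
time: 32.42
eef_pos: [651.0, -149.3, 95.4]
eef_rot: [-3.141, -0.0, 1.685]
force: [-0.7, -0.7, -0.7]
width: 17.5
grip_force: 40.0
```

Call:
play_rows --targets '[{"x": 0, "y": 0, "z": 1, "wx": 0, "wy": 0, "wz": 0, "jaw": 0.8}, {"x": 0, "y": 0, "z": 2.5, "wx": 0, "wy": 0, "wz": 0, "jaw": 0.8}, {"x": 0, "y": 0, "z": 2.5, "wx": 0, "wy": 0, "wz": 0, "jaw": 0.8}, {"x": 0, "y": 0, "z": 2.5, "wx": 0, "wy": 0, "wz": 0, "jaw": 0.8}]'

```text
time: 32.92
eef_pos: [651.3, -149.4, 94.1]
eef_rot: [3.141, 0.0, 1.685]
force: [-2.7, 0.3, 6.6]
width: 17.1
grip_force: 40.0
```

Call:
play_rows --targets '[{"x": 0, "y": 0, "z": 1, "wx": 0, "wy": 0, "wz": 0, "jaw": 0.8}, {"x": 0, "y": 0, "z": 1, "wx": 0, "wy": 0, "wz": 0, "jaw": 0.8}, {"x": 0, "y": 0, "z": 0, "wx": 0, "wy": 0, "wz": 0, "jaw": 0}, {"x": 0, "y": 0, "z": 0, "wx": 0, "wy": 0, "wz": 0, "jaw": 0}, {"x": 0, "y": 0, "z": 0, "wx": 0, "wy": 0, "wz": 0, "jaw": 0}, {"x": 0, "y": 0, "z": -20, "wx": 0, "wy": 0, "wz": 0, "jaw": 0}, {"x": 0, "y": 0, "z": -50, "wx": 0, "wy": 0, "wz": 0, "jaw": 0}, {"x": 0, "y": 0, "z": -85, "wx": 0, "wy": 0, "wz": 0, "jaw": 0}, {"x": 0, "y": 0, "z": -85, "wx": 0, "wy": 0, "wz": 0, "jaw": 0}]'

```text
time: 34.05
eef_pos: [652.1, -149.6, 180.7]
eef_rot: [3.138, 0.002, 1.685]
force: [0.1, 0.6, 0.0]
width: 47.4
grip_force: 0.0
```

Call:
play_rows --targets '[{"x": 30, "y": -4, "z": 0, "wx": 0, "wy": 0, "wz": 0, "jaw": 0}, {"x": 80, "y": -12, "z": 0, "wx": 0, "wy": 0, "wz": 0, "jaw": 0}, {"x": 130, "y": -19, "z": 0, "wx": 0, "wy": 0, "wz": 0, "jaw": 0}, {"x": 180, "y": -27, "z": 0, "wx": 0, "wy": 0, "wz": 0, "jaw": 0}, {"x": 230, "y": -34, "z": 0, "wx": 0, "wy": 0, "wz": 0, "jaw": 0}, {"x": 280, "y": -42, "z": 0, "wx": 0, "wy": 0, "wz": 0, "jaw": 0}, {"x": 330, "y": -49, "z": 0, "wx": 0, "wy": 0, "wz": 0, "jaw": 0}, {"x": 380, "y": -56, "z": 0, "wx": 0, "wy": 0, "wz": 0, "jaw": 0}, {"x": 430, "y": -64, "z": 0, "wx": 0, "wy": 0, "wz": 0, "jaw": 0}, {"x": 480, "y": -71, "z": 0, "wx": 0, "wy": 0, "wz": 0, "jaw": 0}, {"x": 520, "y": -77, "z": 0, "wx": 0, "wy": 0, "wz": 0, "jaw": 0}, {"x": 534, "y": -79, "z": 0, "wx": 0, "wy": 0, "wz": 0, "jaw": 0}]'

```text
time: 35.55
eef_pos: [510.7, 373.9, 177.0]
eef_rot: [-3.14, 0.0, 1.687]
force: [1.0, -0.7, 0.4]
width: 48.0
grip_force: 0.0
```

```bash
python3 - <<'E'
from h import *
s=bot.capture("scene");t=bot.capture("top");o=bot.get_obs();print(o["eef_pos"].round(1),o["eef_rot"].round(3))
print("pinR",blobs(s,"orange",smin=150,vmin=110,amin=25,box=(190,170,215,212)),proj("scene",(651,-149.4,106)).round(1))
print("pinL rack",blobs(s,"orange",smin=150,vmin=120,amin=25,box=(435,215,470,260)))
for c in("red","green"): print(c,[b[:2] for b in blobs(s,c,smin=100,amin=20,box=(150,140,200,200))],)
E
```

```text
[511.3 372.8 177.3] [-3.141  0.     1.686]
pinR [([201.4, 198.4], 107, [198, 191, 8, 17])] [201.9 199.3]
pinL rack [([448.3, 244.1], 430, [435, 230, 31, 29])]
red [([152.1, 141.9], 27), ([184.9, 164.4], 88), ([193.7, 178.5], 55)]
green [([170.0, 173.2], 46), ([168.4, 195.0], 100)]
```

Pin R stands fully home, matching its predicted pixel to 1 px. I'll grasp the second pin.

Call:
play_rows --targets '[{"x": 0, "y": 0, "z": 35, "wx": 0, "wy": 0, "wz": 0, "jaw": 0}, {"x": 0, "y": 0, "z": 70, "wx": 0, "wy": 0, "wz": 0, "jaw": 0}, {"x": 0, "y": 0, "z": 95, "wx": 0, "wy": 0, "wz": 0, "jaw": 0}, {"x": 0, "y": 0, "z": 100, "wx": 0, "wy": 0, "wz": 0, "jaw": 0}, {"x": 0, "y": 0, "z": 100, "wx": 0, "wy": 0, "wz": 0, "jaw": 0}, {"x": 0, "y": 0, "z": 100, "wx": 0, "wy": 0, "wz": 0, "jaw": 0.8}, {"x": 0, "y": 0, "z": 100, "wx": 0, "wy": 0, "wz": 0, "jaw": 0.8}, {"x": 0, "y": 0, "z": 100, "wx": 0, "wy": 0, "wz": 0, "jaw": 0.8}, {"x": 0, "y": 0, "z": 100, "wx": 0, "wy": 0, "wz": 0, "jaw": 0.8}]'

```text
time: 36.78
eef_pos: [511.9, 372.3, 78.5]
eef_rot: [3.141, -0.0, 1.685]
force: [-0.3, -0.4, 1.8]
width: 17.1
grip_force: 40.0
```

Call:
play_rows --targets '[{"x": 0, "y": 0, "z": -15, "wx": 0, "wy": 0, "wz": 0, "jaw": 0.8}, {"x": 0, "y": 0, "z": -35, "wx": 0, "wy": 0, "wz": 0, "jaw": 0.8}, {"x": 0, "y": 0, "z": -60, "wx": 0, "wy": 0, "wz": 0, "jaw": 0.8}, {"x": 0, "y": 0, "z": -85, "wx": 0, "wy": 0, "wz": 0, "jaw": 0.8}, {"x": 0, "y": 0, "z": -110, "wx": 0, "wy": 0, "wz": 0, "jaw": 0.8}, {"x": 0, "y": 0, "z": -120, "wx": 0, "wy": 0, "wz": 0, "jaw": 0.8}, {"x": 0, "y": 0, "z": -120, "wx": 0, "wy": 0, "wz": 0, "jaw": 0.8}]'

```text
time: 37.65
eef_pos: [511.9, 372.3, 198.8]
eef_rot: [3.141, -0.0, 1.685]
force: [-0.2, 0.1, -1.1]
width: 17.0
grip_force: 40.0
```

Call:
play_rows --targets '[{"x": -20, "y": 5, "z": 0, "wx": 0, "wy": 0, "wz": 0, "jaw": 0.8}, {"x": -60, "y": 16, "z": 0, "wx": 0, "wy": 0, "wz": 0, "jaw": 0.8}, {"x": -105, "y": 28, "z": 0, "wx": 0, "wy": 0, "wz": 0, "jaw": 0.8}, {"x": -150, "y": 40, "z": 0, "wx": 0, "wy": 0, "wz": 0, "jaw": 0.8}, {"x": -195, "y": 52, "z": 0, "wx": 0, "wy": 0, "wz": 0, "jaw": 0.8}, {"x": -240, "y": 65, "z": 0, "wx": 0, "wy": 0, "wz": 0, "jaw": 0.8}, {"x": -275, "y": 74, "z": 0, "wx": 0, "wy": 0, "wz": 0, "jaw": 0.8}, {"x": -295.4, "y": 79.4, "z": 10, "wx": 0, "wy": 0, "wz": 0, "jaw": 0.8}, {"x": -295.4, "y": 79.4, "z": 31, "wx": 0, "wy": 0, "wz": 0, "jaw": 0.8}, {"x": -295.4, "y": 79.4, "z": 31, "wx": 0, "wy": 0, "wz": 0, "jaw": 0.8}, {"x": -295.4, "y": 79.4, "z": 31, "wx": 0, "wy": 0, "wz": 0, "jaw": 0.8}]'

```text
time: 39.02
eef_pos: [624.3, 88.1, 167.3]
eef_rot: [-3.141, -0.0, 1.685]
force: [-0.5, -0.2, 0.0]
width: 17.0
grip_force: 40.0
```

```bash
python3 - <<'E'
from h import *
s=np.mean([bot.capture("scene").astype(float) for _ in range(2)],0);o=bot.get_obs();e=o["eef_pos"];print(e.round(1),o["eef_rot"].round(3),o["force"].round(1))
print("hole",proj("scene",(624.2,87.8,85)).round(1),"tip",proj("scene",e+[0,0,-70]).round(1),"shank top",proj("scene",e+[0,0,-12]).round(1))
x,y=proj("scene",e+[0,0,-40]).astype(int); g=s.mean(2); print(x-12)
for r in range(y-8,y+24,3): print(r,*g[r,x-12:x+13].astype(int))
E
```

```text
[624.5  88.2 167.8] [ 3.141 -0.     1.685] [-0.8 -0.3 -0.1]
hole [302.9 229.6] tip [303.3 224.7] shank top [304.9 201.3]
292
204 207 207 207 208 207 208 209 200 196 195 193 107 91 95 94 92 164 184 188 195 196 194 195 195 194
207 209 208 209 198 194 194 195 195 195 197 183 131 109 96 92 100 190 197 194 194 194 194 194 194 194
210 194 193 194 193 194 194 194 194 195 197 181 129 108 94 87 122 191 196 194 194 195 194 194 195 194
213 194 194 194 194 194 194 194 193 195 198 161 123 104 95 83 148 193 195 195 194 195 194 194 194 195
216 194 194 194 195 194 194 194 193 195 198 148 115 101 92 82 180 196 196 194 194 195 195 194 195 194
219 145 145 144 152 159 193 197 194 195 199 135 109 97 88 94 189 197 195 195 195 194 195 194 195 195
222 99 84 82 76 116 122 126 189 197 198 160 110 91 83 160 194 195 196 193 195 194 195 195 194 195
225 186 180 180 174 174 172 183 193 195 196 200 140 109 182 196 194 195 195 195 194 194 195 194 194 195
228 184 183 184 183 183 183 183 187 166 171 154 176 180 199 193 185 185 186 189 190 197 199 200 199 199
231 150 170 175 184 184 183 183 184 151 120 107 105 100 130 157 182 179 185 188 187 189 134 120 126 78
234 125 124 125 126 124 124 124 123 127 127 135 140 154 152 182 186 200 200 198 196 197 199 177 81 48
```

Call:
play_rows --targets '[{"x": 0, "y": 0, "z": 8, "wx": 0, "wy": 0, "wz": 0, "jaw": 0.8}, {"x": 0, "y": 0, "z": 16, "wx": 0, "wy": 0, "wz": 0, "jaw": 0.8}, {"x": 0, "y": 0, "z": 24, "wx": 0, "wy": 0, "wz": 0, "jaw": 0.8}, {"x": 0, "y": 0, "z": 32, "wx": 0, "wy": 0, "wz": 0, "jaw": 0.8}, {"x": 0, "y": 0, "z": 36, "wx": 0, "wy": 0, "wz": 0, "jaw": 0.8}, {"x": 0, "y": 0, "z": 36, "wx": 0, "wy": 0, "wz": 0, "jaw": 0.8}]'

```text
time: 39.88
eef_pos: [624.3, 87.8, 130.8]
eef_rot: [-3.141, -0.0, 1.685]
force: [0.9, -0.5, -0.7]
width: 17.3
grip_force: 40.0
```

Call:
play_rows --targets '[{"x": 0, "y": 0, "z": 4, "wx": 0, "wy": 0, "wz": 0, "jaw": 0.8}, {"x": 0, "y": 0, "z": 9, "wx": 0, "wy": 0, "wz": 0, "jaw": 0.8}, {"x": 0, "y": 0, "z": 14, "wx": 0, "wy": 0, "wz": 0, "jaw": 0.8}, {"x": 0, "y": 0, "z": 19, "wx": 0, "wy": 0, "wz": 0, "jaw": 0.8}, {"x": 0, "y": 0, "z": 24, "wx": 0, "wy": 0, "wz": 0, "jaw": 0.8}, {"x": 0, "y": 0, "z": 24, "wx": 0, "wy": 0, "wz": 0, "jaw": 0.8}]'

```text
time: 40.62
eef_pos: [624.2, 87.8, 106.7]
eef_rot: [-3.141, -0.0, 1.685]
force: [-0.3, 0.5, -1.3]
width: 17.3
grip_force: 40.0
```

Call:
play_rows --targets '[{"x": 0, "y": 0, "z": 4, "wx": 0, "wy": 0, "wz": 0, "jaw": 0.8}, {"x": 0, "y": 0, "z": 8, "wx": 0, "wy": 0, "wz": 0, "jaw": 0.8}, {"x": 0, "y": 0, "z": 11, "wx": 0, "wy": 0, "wz": 0, "jaw": 0.8}, {"x": 0, "y": 0, "z": 12, "wx": 0, "wy": 0, "wz": 0, "jaw": 0.8}, {"x": 0, "y": 0, "z": 12, "wx": 0, "wy": 0, "wz": 0, "jaw": 0.8}]'

```text
time: 41.25
eef_pos: [624.4, 87.8, 95.5]
eef_rot: [3.141, -0.0, 1.685]
force: [-0.7, -0.5, 4.5]
width: 17.0
grip_force: 40.0
```

Call:
play_rows --targets '[{"x": 0, "y": 0, "z": 1, "wx": 0, "wy": 0, "wz": 0, "jaw": 0.8}, {"x": 0, "y": 0, "z": 1, "wx": 0, "wy": 0, "wz": 0, "jaw": 0.8}, {"x": 0, "y": 0, "z": 0, "wx": 0, "wy": 0, "wz": 0, "jaw": 0}, {"x": 0, "y": 0, "z": 0, "wx": 0, "wy": 0, "wz": 0, "jaw": 0}, {"x": 0, "y": 0, "z": 0, "wx": 0, "wy": 0, "wz": 0, "jaw": 0}, {"x": 0, "y": 0, "z": -20, "wx": 0, "wy": 0, "wz": 0, "jaw": 0}, {"x": 0, "y": 0, "z": -50, "wx": 0, "wy": 0, "wz": 0, "jaw": 0}, {"x": 0, "y": 0, "z": -90, "wx": 0, "wy": 0, "wz": 0, "jaw": 0}, {"x": 0, "y": 0, "z": -110, "wx": 0, "wy": 0, "wz": 0, "jaw": 0}]'

```text
time: 42.38
eef_pos: [624.8, 87.8, 207.1]
eef_rot: [3.139, 0.0, 1.685]
force: [-0.1, 1.2, 0.0]
width: 47.6
grip_force: 0.0
```

Call:
play_rows --targets '[{"x": 40, "y": -25, "z": 0, "wx": 0, "wy": 0, "wz": 0, "jaw": 0}, {"x": 90, "y": -60, "z": 0, "wx": 0, "wy": 0, "wz": 0, "jaw": 0}, {"x": 140, "y": -90, "z": 0, "wx": 0, "wy": 0, "wz": 0, "jaw": 0}, {"x": 190, "y": -120, "z": 0, "wx": 0, "wy": 0, "wz": 0, "jaw": 0}, {"x": 230, "y": -130, "z": 0, "wx": 0, "wy": 0, "wz": 0, "jaw": 0}, {"x": 230, "y": -130, "z": 0, "wx": 0, "wy": 0, "wz": 0, "jaw": 0}, {"x": 230, "y": -130, "z": 0, "wx": 0, "wy": 0, "wz": 0, "jaw": 0}]'

```text
time: 43.25
eef_pos: [469.2, 301.2, 205.0]
eef_rot: [-3.141, 0.0, 1.685]
force: [0.3, 0.1, -0.4]
width: 48.1
grip_force: 0.0
```

```bash
python3 - <<'E'
from h import *
s=bot.capture("scene");t=bot.capture("top");o=bot.get_obs();print(o["eef_pos"].round(1))
for n,P,bx in (("R",(651,-149.4,106),(190,170,215,212)),("L",(624.4,87.8,106),(290,200,316,240))): print(n,blobs(s,"orange",smin=150,vmin=110,amin=25,box=bx),proj("scene",P).round(1))
print([b[:2] for b in blobs(t,"red",smin=100,vmin=40,amin=30,box=(370,220,450,300))],[b[:2] for b in blobs(s,"red",smin=100,amin=20,box=(150,150,215,200))],[b[:2] for b in blobs(s,"green",smin=100,amin=20,box=(150,150,215,200))])
print(proj("scene",(463.5,-341,64)).round(1),proj("scene",(531.8,-338,64)).round(1))
t0=cv2.imread("pics/top0.png")[:,:,::-1]
for n,b in {"jar":(125,155,170,200),"tub":(380,150,435,205),"brush":(225,122,325,158)}.items():
    d=cv2.absdiff(cv2.GaussianBlur(t,(5,5),0),cv2.GaussianBlur(t0,(5,5),0)).max(2)[b[1]:b[3],b[0]:b[2]]; print(n,d.mean().round(1),(d>40).sum())
E
```

```text
[469.5 300.6 205.1]
R [([201.5, 198.6], 111, [198, 191, 9, 17])] [201.9 199.3]
L [([303.6, 221.4], 116, [300, 214, 9, 16])] [303.4 221.5]
[([427.0, 274.5], 512)] [([184.9, 164.4], 88), ([194.7, 178.0], 64)] [([170.1, 173.2], 44), ([168.3, 195.0], 100)]
[185.4 164.4] [170.8 174.8]
jar 5.3 0
tub 1.2 0
brush 2.2 0
```

```bash
python3 -c "
from rig import bot
print(bot.sign_off())"
```

```text
the job is handed in; nothing more can be done
None
```

The job is handed in: the red and green weights are in their own slots, and the bar was lifted level at its balance point, laid in both saddles and locked with both pins fully home. The jar, tub and brush have not moved.

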